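# Unfold the recipe tablet's kickstand and stand it up

### The job

The recipe tablet is stored in the slanted rack with its screen turned in. While it is still in the rack, pull the kickstand on its back (it has a pull knob) fully open to its stop, then lift the tablet out and set it down gently on the cork pad so that it stands on its lower edge and kickstand, wholly on the pad, about square with it, with the screen facing the robot's side of the table. Let go of it and leave the other things on the table where they are.

Things in the scene. Friction and masses are not known exactly. Their poses are not given: they have to be found in the camera images.
- tablet: Recipe tablet in a black rugged case, 200 (y) x 140 (z) x 14 mm (x), 0.36 to 0.55 kg. Origin: middle of the lower edge, mid thickness. z runs up the case; screen on the -x face, back with folding stand on +x. Starts in the rack, leaning 26 deg from vertical, top towards the robot, screen down on the backrest, back facing up and away from the robot.
- stand (a joint): Kickstand hinge, rad: 0 folded flat on the back, 0.8 fully open at its stop. Stiff (0.06 N m friction), stays where left. Axis along the tablet's y; opening swings the foot away from the back. Stood on a level surface with the stand open, the tablet leans back 0.40 rad from vertical, resting on the rear corner of its lower edge and the foot.
- stand_hinge (a point): Middle of the kickstand's hinge axis: 10 mm in +x, 85 mm in +z of the tablet's origin. The barrel is 9 mm thick, 84 mm long. Axes as the tablet's.
- stand_knob (a point): Centre of the kickstand's pull knob, a grey ball 16 mm across on a short 9 mm stalk standing out from the middle of the kickstand: 58 mm from the hinge along the kickstand and 21 mm out from it. Axes turn with the kickstand: x outward along the stalk (the tablet's x when folded), -z from hinge to foot. The strip under the knob is 30 mm wide, 4 mm thick.
- stand_foot (a point): Centre of the kickstand's foot, a cross bar 78 mm long (y) and 8 mm thick, 79 mm from the hinge.
- tablet_top (a point): Middle of the tablet's top edge, mid thickness; axes as the tablet's. The top 50 mm of both faces is free for gripping across the 14 mm thickness.
- rack: Fixed slanted steel rack, base plate 160 x 240 x 8 mm, origin on the table 5 mm in +x of the plate's centre. The tablet's lower edge sits at about (10, 0, 34) mm on ledges near its two ends, behind end lips 10 mm high (70 mm or more off the middle): draw the tablet out along its own z. The backrest under the screen is 85 mm long.
- pad: Fixed brown cork pad lying flat, 180 (x) x 280 (y) x 4 mm. Origin: centre of its underside. Its -x long edge is the one nearest the robot.
- bowl: Bystander: steel mixing bowl, 150 mm across, 65 mm high. Origin: centre of its underside.
- jar: Bystander: closed glass jar, 60 mm across, 75 mm high, stands between the rack's and the pad's areas. Origin: centre of its underside.
- cutter: Bystander: round steel cookie cutter, a ring 64 mm across and 35 mm high. Origin: centre of its underside.
- shaker: Bystander: aluminium shaker with white cap, 48 mm across, 85 mm high. Origin: centre of its underside.
- jug: Bystander: white mug-like measuring jug, 80 mm across, 90 mm high. Origin: centre of its underside.
- scraper: Bystander: steel dough scraper lying flat, 110 x 130 mm, wooden grip 15 mm high. Origin: centre of its underside.
There are look-alikes about, which are no part of the job. What is shaped like the tablet but red or turquoise is not meant.

How it is judged:
On the way, in this order (a step that is already met when the one before it is completed fails the run):
1. the kickstand is unfolded to its stop (0.72 rad or more) while the tablet is still in the rack (value of joint stand above 0.72 rad and distance of tablet from where it was at the start of the episode below 0.03 m), for 0.2 s.
2. the tablet is lifted clear of the rack (distance of tablet from where it was at the start of the episode above 0.12 m), for 0.1 s.
At the end, for the whole second after the job is handed in: Tablet at rest on the pad, stand open 0.72 rad or more, leaning back 0.30 to 0.50 rad; lower edge and foot down on the pad (edge middle -80 to +30 mm in x, 40 mm in y from the pad centre; foot -20 to +88 mm in x), within 0.26 rad of square, screen towards the pad's -x edge, released (value of joint stand above 0.72 rad and angle between tablet's own z axis and vertical between 0.3 and 0.5 rad and x of tablet in the frame of pad between -0.08 and 0.03 m and y of tablet in the frame of pad between -0.04 and 0.04 m and z of tablet in the frame of pad below 0.014 m and z of stand_foot in the frame of pad below 0.013 m and x of stand_foot in the frame of pad between -0.02 and 0.088 m and angle between the y axis of tablet and the y axis of pad, either way round below 0.26 rad and contact force between tablet and pad above 1.5 N and linear speed of tablet below 0.02 m/s and angular speed of tablet below 0.1 rad/s); the robot touches nothing.
It fails at once if the tablet is dropped: it moves faster than 0.35 m/s within 30 mm of the pad (linear speed of tablet above 0.35 m/s and z of tablet in the frame of pad below 0.035 m and horizontal distance between tablet and pad below 0.15 m).
It fails at once if a bystander is moved more than 30 mm (distance of any of bowl, jar, cutter, shaker, jug, scraper from where it was at the start of the episode above 0.03 m).
It also fails if it takes over 54 s, if anything falls off the work surface, if the arm or the gripper's body presses on something with over 40 N, if the wrist force passes 120 N, or if a joint passes its speed limit or range.

### The arm

A 6-joint arm with a two-finger parallel gripper is mounted at the origin on the work surface. World frame = base frame: x ahead of the robot, y to its left, z up, the work surface at z = 0. Lengths are in m, angles in rad, forces in N, time in s.
With the tool pointing down it reaches from about 0.25 to 0.725 m from the base axis. Payload 4 kg.
Tool frame: the origin (TCP) lies on the centre line of the jaws, within the pads' length; the fingertips stand 19 mm ahead of it and the grasp point (between the pads) is the TCP; z points along the fingers, y is the direction in which the jaws open and shut (so a half turn about z gives the same grasp; the last joint's range is limited). The gripper opens to 85 mm and grips with 20 to 120 N. Pads are 22 mm wide; open, the fingers measure 114 mm over their backs; the gripper's body (76 mm by 85 mm) begins 54 mm behind the grasp point. The pads swing forward as they close: fully open they stand 13 mm farther back than shut.
Start: joints at [1.242, 0.241, 0.005, 1.335, 0, 1.571], TCP at [0.161, 0.473, 0.25] pointing down, gripper open.
Joint ranges: [-2.72, 2.72], [-1.05, 1.87], [-1.09, 1.28], [-1.99, 2.15], [-1.42, 1.44], [-3.14, 3.14]. Speed limits (rad/s): [2.79, 2.79, 3.14, 3.14, 3.14, 3.14].

### API

Orientations are given as a unit quaternion [x, y, z, w].
In Python, from workcell import bot gives the robot as it stands. The module is installed in compiled form; this text tells all that it offers.
- The arm moves only by the shell command python3 -m handwheel 'ROWS' [OPENING]. ROWS is JSON, a list of rows, each an object of numbers: "dx", "dy", "dz": the shift along the tool's x, y, z as a fraction of full scale; "ax", "ay", "az": the turn, a rotation vector about the tool's x, y, z as a fraction of full scale. In form: [{"dx": .., "dy": .., "dz": .., "ax": .., "ay": .., "az": ..}, ...]. A call has 1 to 12 rows; each row shifts and turns the commanded pose from where the row before left it, along the tool's axes as they then stand; what a row does not reach is not made up. Full scale, the value 1, is 2.5 cm for a shift and 0.15 rad for a turn. A row lasts 1/10 s, in which the tool goes at most 50 mm and 8.59 degrees, less where a joint would pass 70% of its speed; a pose out of reach is approached as far as the arm can. A call with a number of a shift or a turn outside -1 to 1 is refused whole. A call with a gripper value outside its range is refused whole. OPENING is the gripper's target within -1 to 1 (fully open at 1, half-way at 0, shut at -1), set as the call begins (- or left out, the last holds). The fingers move at their own pace and stop on an object; the grip force is fixed at half the most. Time passes only in rows, so rows that do not move let the fingers close. It gives the time, the measured TCP pose, the force and the opening at its end, in the units of the state.
- bot.get_obs(): the state, without advancing time (a new reading comes with each control period).
- bot.camera(name): name is "scene" or "top" or "wrist"; returns a dict with "img" (400x640x3 uint8, red, green, blue), "intrinsics" (3x3 intrinsics, pixels), "eye" and "rotation" of the camera in the world. Camera axes: x right, y down, z forward; pixel columns grow to the right and rows downward; lengths in m; the calibration is good to about 2 mm. A picture is of the moment at which its call begins. There is no depth.
- bot.job_done(): hands the job in, once; it reports no verdict.
Trained networks look in a picture, given as the dict that the camera call returned (one of the last four; its "shot" number tells which), for a name from the list of things; names that differ only in an ending like _2 or _b are one class to them, and where a whole thing is asked for, a point or a joint stands for the part that bears it (a point fixed in the world has none). Each returns a list of dicts, best first, with "confidence" (0 to 1); they miss things now and then, are a little off and sometimes report something else, mostly with a low value. They report only what shows in the picture. A call takes as long as a camera call. They do not tell look-alikes from the thing itself.
- bot.trace(thing, picture): "region" (400x640 bool, what is visible of it) and "rect" ([centre column, centre row, width, height] in pixels, round what is visible of it).
The state is a dict: "clock": time; "joint_pos": joint angles; "joint_vel": joint speeds; "tau": joint torques, N m; "eef_pos": TCP position; "tool_rot": TCP orientation; "ft_force": force on the tool from outside, world axes, zero at the start; "ft_torque": the same for the moment, N m; "grip_width": finger opening in m.
Only numpy, scipy, OpenCV 4.12 (cv2) and the standard library are available. Lean on these libraries where they do the work, as an engineer would, in place of code of your own. Each camera call takes 0.05 s, during which the arm holds its last target.

## Working session

There is one attempt and no reset: what is moved stays moved. The work goes in short steps, Python scripts to look and compute and a shell command to move; the robot and the scene stay as the last step left them, time stands still between calls to the robot, and variables do not carry over. Pictures are saved under pics/ and viewed, and the job is handed in when it is done.

```bash
mkdir -p pics; ls; cat > h.py <<'E'
import numpy as np,cv2
from workcell import bot
from scipy.spatial.transform import Rotation as R
def shot(name,fn):
    c=bot.camera(name); cv2.imwrite('pics/'+fn,c['img'][:,:,::-1]); return c
E
python3 - <<'E'
from h import *
o=bot.get_obs()
print({k:np.round(v,3).tolist() for k,v in o.items()})
for n in ('scene','top','wrist'):
    c=shot(n,n+'0.png'); print(n,c['shot'],np.round(c['intrinsics'],1).tolist(),np.round(c['eye'],4).tolist(),np.round(c['rotation'],4).tolist())
    for t in ('tablet','pad','rack'):
        if n!='wrist':
            print(t,[(np.round(d['rect']).tolist(),round(d['confidence'],2)) for d in bot.trace(t,c)])
E
```

```text
pics
{'clock': 0.0, 'joint_pos': [1.242, 0.241, 0.004, 1.335, -0.0, 1.571], 'joint_vel': [0.0, 0.0, 0.0, 0.001, 0.0, -0.0], 'tau': [-0.0, -37.232, 25.241, 0.017, -0.0, 0.0], 'eef_pos': [0.161, 0.473, 0.249], 'tool_rot': [0.164, 0.987, -0.001, -0.0], 'ft_force': [0.239, -0.133, 0.241], 'ft_torque': [0.053, -0.018, 0.021], 'grip_width': 0.085}
scene 1 [[416.3, 0.0, 319.4], [0.0, 416.3, 194.8], [0.0, 0.0, 1.0]] [0.8976, 0.3778, 0.7773] [0.33, 0.8872, -0.3037, -0.1085]
tablet [([493.0, 255.0, 87.0, 99.0], 0.84), ([417.0, 295.0, 128.0, 116.0], 0.71), ([346.0, 136.0, 91.0, 60.0], 0.65)]
pad [([248.0, 186.0, 130.0, 107.0], 0.86)]
rack [([398.0, 334.0, 149.0, 132.0], 0.63), ([415.0, 298.0, 127.0, 119.0], 0.42)]
top 2 [[445.0, 0.0, 325.5], [0.0, 445.0, 196.8], [0.0, 0.0, 1.0]] [0.4868, -0.0185, 1.0077] [-0.7052, 0.7071, -0.0342, 0.0395]
tablet [([196.0, 198.0, 109.0, 53.0], 0.87), ([197.0, 314.0, 88.0, 109.0], 0.74), ([412.0, 316.0, 104.0, 88.0], 0.62), ([319.0, 176.0, 27.0, 28.0], 0.44)]
pad [([420.0, 188.0, 135.0, 96.0], 0.79), ([200.0, 183.0, 35.0, 30.0], 0.55)]
rack [([213.0, 194.0, 115.0, 95.0], 0.59)]
wrist 3 [[318.9, 0.0, 319.5], [0.0, 318.9, 200.8], [0.0, 0.0, 1.0]] [0.0996, 0.4953, 0.3738] [0.8063, 0.5768, 0.0766, 0.1063]
```

View pics/scene0.png

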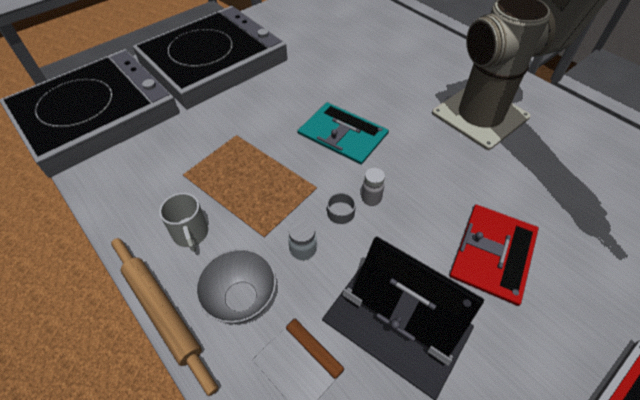

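View pics/top0.png

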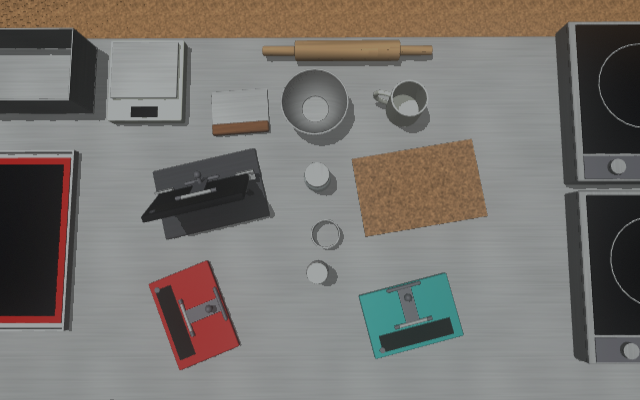

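View pics/wrist0.png

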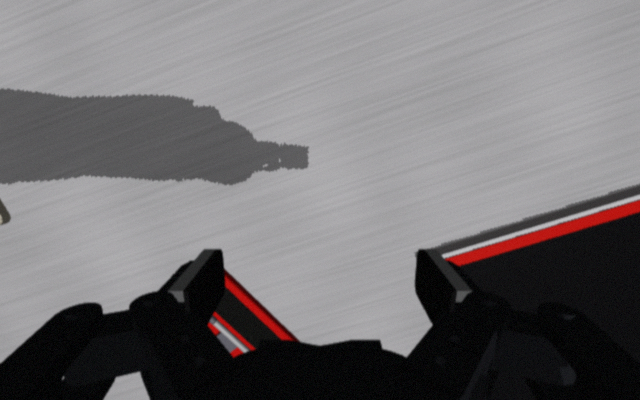

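```bash
python3 - <<'E'
import cv2
a=cv2.imread('pics/scene0.png')[225:400,315:495]; cv2.imwrite('pics/sc.png',cv2.resize(a,None,fx=4.4,fy=3.4,interpolation=cv2.INTER_CUBIC) if 0 else cv2.resize(a,None,fx=3.4,fy=3.4,interpolation=cv2.INTER_CUBIC))
a=cv2.imread('pics/top0.png')[140:245,130:280]; cv2.imwrite('pics/tc.png',cv2.resize(a,None,fx=5,fy=5,interpolation=cv2.INTER_CUBIC))
E
```

```text
(no output)
```

View pics/sc.png

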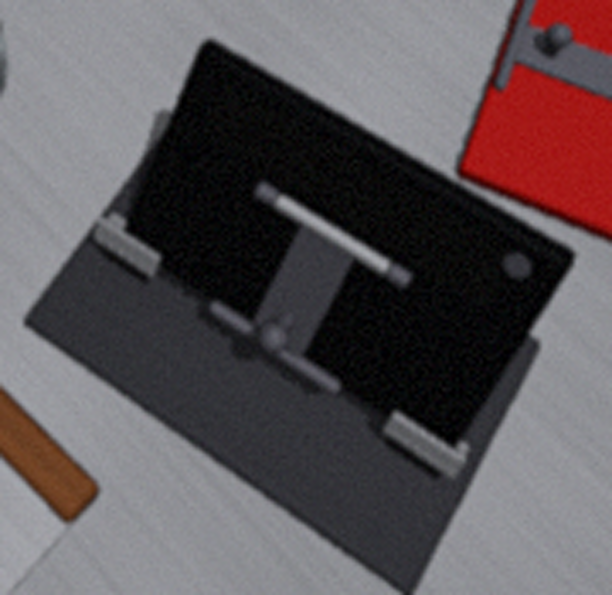

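View pics/tc.png

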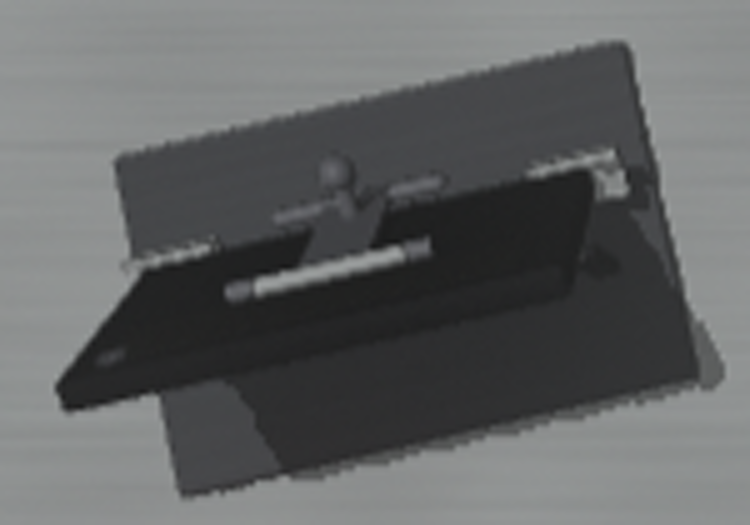

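```bash
cat >> h.py <<'E'
from scipy.optimize import least_squares
def proj(c,P):
    P=np.atleast_2d(P); q=(R.from_quat(c['rotation']).inv().apply(P-np.array(c['eye'])))@np.array(c['intrinsics']).T
    return q[:,:2]/q[:,2:]
def tabR(yaw,lean): return R.from_euler('z',yaw)*R.from_euler('y',-lean)
E
python3 - <<'E'
from h import *
s=bot.camera('scene'); t=bot.camera('top')
S=lambda *p:np.array(p)/3.4+[315,225]
T=lambda *p:np.array(p)/5+[130,140]
a=0.1
ts=[((.007,-.1,.14),S(205,41)),((.007,.1,.14),S(573,258)),((.01,-.042,.085),S(258,188)),((.01,.042,.085),S(410,280)),((.031,0,.027),S(274,335)),((.01,-.039,.006),S(212,306)),((.01,.039,.006),S(338,388))]
tt=[((.007,.1,.14),T(60,384)),((-.007,.1,.14),T(70,410)),((-.007,-.1,.14),T(572,295)),((.01,.042,.085),T(228,292)),((.01,-.042,.085),T(430,245)),((.031,0,.027),T(337,172)),((.01,.039,.006),T(276,218)),((.01,-.039,.006),T(443,182))]
def f(p):
    r=tabR(p[3],p[4]); e=[]
    for c,L in((s,ts),(t,tt)):
        e.append((proj(c,r.apply([l[0] for l in L])+p[:3])-np.array([l[1] for l in L])).ravel())
    return np.concatenate(e)
q=least_squares(f,[.5,.28,.034,.2,.45],loss='soft_l1'); print('tablet',q.x.round(4)); print(f(q.x).round(1).reshape(-1,2).tolist())
# rack
X=[-.085,.075]
rs=[((.075,-.12,.008),S(25,322)),((.075,.12,.008),S(410,594))]
rt=[((.075,.12,.008),T(118,158)),((.075,-.12,.008),T(630,43)),((-.085,-.12,.008),T(697,378)),((-.085,.12,.008),T(180,495))]
def g(p):
    r=R.from_euler('z',p[2]); e=[]
    for c,L in((s,rs),(t,rt)):
        e.append((proj(c,r.apply([l[0] for l in L])+[p[0],p[1],0])-np.array([l[1] for l in L])).ravel())
    return np.concatenate(e)
q=least_squares(g,[.5,.28,.2]); print('rack',q.x.round(4),g(q.x).round(1).tolist())
print('edge exp',(R.from_euler('z',q.x[2]).apply([.01,0,.034])+[q.x[0],q.x[1],0]).round(4))
# pad via trace
d=bot.trace('pad',t)[0]; m=d['region'].astype(np.uint8); cn=max(cv2.findContours(m,0,2)[0],key=cv2.contourArea)
print(cv2.boxPoints(cv2.minAreaRect(cn)).round(1).tolist())
d=bot.trace('pad',s)[0]; m=d['region'].astype(np.uint8); cn=max(cv2.findContours(m,0,2)[0],key=cv2.contourArea)
print(cv2.approxPolyDP(cn,6,True).tolist())
E
```

```text
tablet [0.6193 0.2578 0.0354 0.2307 0.5053]
[[-1.9, 0.4], [-0.1, 1.0], [-0.3, -0.2], [-0.9, 0.0], [-0.4, 0.4], [-0.8, -1.3], [0.4, -0.1], [-1.6, 0.8], [-0.9, 2.0], [0.3, 1.0], [-0.1, -0.1], [0.1, -0.3], [-0.3, 0.1], [-0.9, 0.6], [0.5, -0.4]]
rack [0.6055 0.2501 0.2257] [-1.1, -2.0, 0.2, -0.4, -1.5, -0.6, -1.1, -1.2, 0.4, -0.1, -0.7, 0.7]
edge exp [0.6152 0.2524 0.034 ]
[[320.0, 221.0], [325.79998779296875, 214.5], [343.8999938964844, 230.5], [338.1000061035156, 237.10000610351562]]
[[[234, 136]], [[183, 175]], [[263, 236]], [[315, 187]]]
```

```bash
cat >> h.py <<'E'
def plan(p,Rt):
    """turn first (rows), then shift along turned tool axes; prints units"""
    o=bot.get_obs(); r=R.from_quat(o['tool_rot']); rv=(r.inv()*Rt).as_rotvec()
    d=Rt.inv().apply(np.array(p)-o['eef_pos'])
    print('turn units',(rv/.15).round(2),'|',(np.linalg.norm(rv)/.15).round(2),' shift units(after turn)',(d/.025).round(2),'|',(np.linalg.norm(d)/.025).round(2), 'shift in current axes',(r.inv().apply(np.array(p)-o['eef_pos'])/.025).round(2))
def st():
    o=bot.get_obs(); print('t',round(o['clock'],2),'p',o['eef_pos'].round(4) if hasattr(o['eef_pos'],'round') else np.round(o['eef_pos'],4),'y,z axes',R.from_quat(o['tool_rot']).as_matrix()[:,1:].T.round(3).tolist(),'F',np.round(o['ft_force'],1),'w',round(float(o['grip_width']),4),'q',np.round(o['joint_pos'],2)); return o
def toolR(y,z):
    y=np.array(y,float);z=np.array(z,float);z/=np.linalg.norm(z);y-=z*(y@z);y/=np.linalg.norm(y)
    return R.from_matrix(np.stack([np.cross(y,z),y,z],1))
E
python3 - <<'E'
from h import *
s=bot.camera('scene'); t=bot.camera('top')
ss=[((-.09,-.14,.004),(236,136)),((.09,-.14,.004),(183,175)),((.09,.14,.004),(265,236)),((-.09,.14,.004),(316,187))]
tt=[((.09,.14,.004),(352,157)),((.09,-.14,.004),(472,139)),((-.09,-.14,.004),(487,216)),((-.09,.14,.004),(367,237))]
def g(p):
    r=R.from_euler('z',p[2]); e=[]
    for c,L in((s,ss),(t,tt)):
        e.append((proj(c,r.apply([l[0] for l in L])+[p[0],p[1],0])-np.array([l[1] for l in L])).ravel())
    return np.concatenate(e)
q=least_squares(g,[.5,-.23,.15]); print('pad',q.x.round(4),g(q.x).round(1).tolist())
yaw=.228; r=tabR(yaw,.4538); E=np.array([.618,.256,.034])
k0=E+r.apply([.031,0,.027]); k1=E+r.apply([.0662,0,.0597]); print('knob',k0.round(4),k1.round(4),'top',(E+r.apply([0,0,.118])).round(3))
Rt=toolR(r.apply([0,1,0]),[0,0,-1])
plan(k0+[0,0,.08],Rt)
st()
E
```

```text
pad [ 0.614  -0.2239  0.1658] [0.1, -1.8, -0.8, -0.8, -1.0, 0.3, 1.1, -0.4, -0.5, 1.5, -0.2, -0.8, 0.9, -0.5, -1.6, -0.6]
knob [0.6336 0.2596 0.0719] [0.6505 0.2635 0.1167] top [0.568 0.244 0.14 ]
turn units [ 0.   -0.   -3.71] | 3.71  shift units(after turn) [-16.47 -12.59   3.94] | 21.1 shift in current axes [-20.63  -1.99   3.94]
t 0.75 p [0.1614 0.4732 0.2504] y,z axes [[0.323, 0.946, 0.0], [-0.0, 0.0, -1.0]] F [ 0.  -0.6 -0.5] w 0.0857 q [1.24 0.24 0.01 1.34 0.   1.57]
```

```bash
python3 -m handwheel '[{"az":-0.93},{"az":-0.93},{"az":-0.93},{"az":-0.93},{"dx":-0.97,"dy":-0.74},{"dx":-0.97,"dy":-0.74},{"dx":-0.97,"dy":-0.74},{"dx":-0.97,"dy":-0.74},{"dx":-0.97,"dy":-0.74},{"dx":-0.97,"dy":-0.74},{"dx":-0.97,"dy":-0.74},{"dx":-0.97,"dy":-0.74}]' 1 && python3 -m handwheel '[{"dx":-0.97,"dy":-0.74},{"dx":-0.97,"dy":-0.74},{"dx":-0.97,"dy":-0.74},{"dx":-0.97,"dy":-0.74},{"dx":-0.97,"dy":-0.74},{"dx":-0.97,"dy":-0.74},{"dx":-0.97,"dy":-0.74},{"dx":-0.97,"dy":-0.74},{"dx":-0.97,"dy":-0.74},{}]'
python3 - <<'E'
from h import *
st()
c=shot('wrist','w1.png'); r=tabR(.228,.4538)
plan(np.array([.6336,.2596,.152]),toolR(r.apply([0,1,0]),[0,0,-1]))
np.save('w1.npy',{k:c[k] for k in('intrinsics','eye','rotation')},allow_pickle=True)
E
```

```text
t 0.75 p [0.1614 0.4732 0.2504] y,z axes [[0.323, 0.946, 0.0], [-0.0, 0.0, -1.0]] F [ 0.  -0.6 -0.5] w 0.0857 q [1.24 0.24 0.01 1.34 0.   1.57]
turn units [-0.    0.   -3.71] | 3.71  shift units(after turn) [-16.47 -12.59   3.93] | 21.1 shift in current axes [-20.63  -1.99   3.93]invalid input
```

View pics/w1.png

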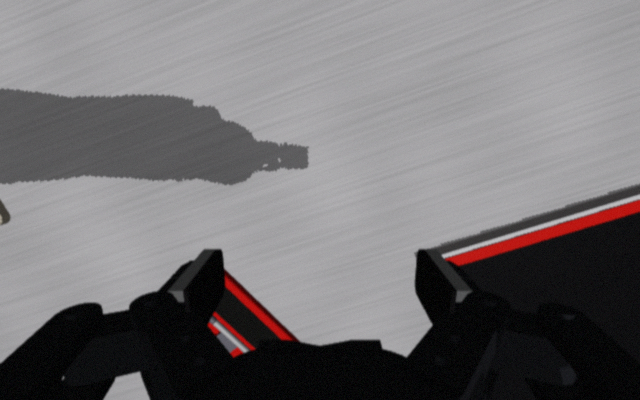

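```bash
python3 -m handwheel '[{"dx":0,"dy":0,"dz":0,"ax":0,"ay":0,"az":-0.93},{"dx":0,"dy":0,"dz":0,"ax":0,"ay":0,"az":-0.93},{"dx":0,"dy":0,"dz":0,"ax":0,"ay":0,"az":-0.93},{"dx":0,"dy":0,"dz":0,"ax":0,"ay":0,"az":-0.93}]'
```

```text
clock: 1.2
eef_pos: [0.1615, 0.4732, 0.2503]
tool_rot: [-0.117, 0.993, 0.0, 0.0]
ft_force: [-0.1, 0.1, 0.1]
grip_width: 0.0856
```

```bash
python3 -m handwheel '[{"dx":-0.97,"dy":-0.74,"dz":0,"ax":0,"ay":0,"az":0},{"dx":-0.97,"dy":-0.74,"dz":0,"ax":0,"ay":0,"az":0},{"dx":-0.97,"dy":-0.74,"dz":0,"ax":0,"ay":0,"az":0},{"dx":-0.97,"dy":-0.74,"dz":0,"ax":0,"ay":0,"az":0},{"dx":-0.97,"dy":-0.74,"dz":0,"ax":0,"ay":0,"az":0},{"dx":-0.97,"dy":-0.74,"dz":0,"ax":0,"ay":0,"az":0},{"dx":-0.97,"dy":-0.74,"dz":0,"ax":0,"ay":0,"az":0},{"dx":-0.97,"dy":-0.74,"dz":0,"ax":0,"ay":0,"az":0}]' && python3 -m handwheel '[{"dx":-0.97,"dy":-0.74,"dz":0,"ax":0,"ay":0,"az":0},{"dx":-0.97,"dy":-0.74,"dz":0,"ax":0,"ay":0,"az":0},{"dx":-0.97,"dy":-0.74,"dz":0,"ax":0,"ay":0,"az":0},{"dx":-0.97,"dy":-0.74,"dz":0,"ax":0,"ay":0,"az":0},{"dx":-0.97,"dy":-0.74,"dz":0,"ax":0,"ay":0,"az":0},{"dx":-0.97,"dy":-0.74,"dz":0,"ax":0,"ay":0,"az":0},{"dx":-0.97,"dy":-0.74,"dz":0,"ax":0,"ay":0,"az":0},{"dx":-0.97,"dy":-0.74,"dz":0,"ax":0,"ay":0,"az":0},{"dx":-0.97,"dy":-0.74,"dz":0,"ax":0,"ay":0,"az":0},{"dx":0,"dy":0,"dz":0,"ax":0,"ay":0,"az":0}]'
python3 - <<'E'
from h import *
st()
c=shot('wrist','w2.png'); r=tabR(.228,.4538)
plan(np.array([.6336,.2596,.152]),toolR(r.apply([0,1,0]),[0,0,-1]))
np.save('w2.npy',{k:c[k] for k in('intrinsics','eye','rotation')},allow_pickle=True)
E
```

```text
clock: 2.0
eef_pos: [0.3851, 0.3725, 0.2504]
tool_rot: [-0.114, 0.993, 0.0, 0.0]
ft_force: [0.2, 0.8, 0.7]
grip_width: 0.0852
clock: 3.0
eef_pos: [0.6373, 0.2581, 0.2485]
tool_rot: [-0.112, 0.994, -0.001, -0.0]
ft_force: [1.0, 0.4, -0.5]
grip_width: 0.0851
t 3.0 p [0.6373 0.2581 0.2485] y,z axes [[-0.223, 0.975, -0.001], [-0.0, -0.001, -1.0]] F [ 1.   0.4 -0.5] w 0.0851 q [ 0.39  0.64  0.62  1.55 -0.    0.16]
turn units [-0.   -0.01 -0.01] | 0.01  shift units(after turn) [0.07 0.03 3.87] | 3.87 shift in current axes [0.07 0.03 3.87]
```

View pics/w2.png

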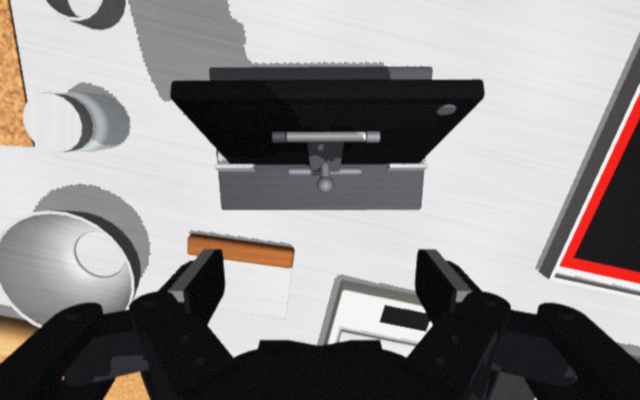

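```bash
python3 - <<'E'
import cv2
a=cv2.imread('pics/w2.png')[60:220,160:500]; cv2.imwrite('pics/w2c.png',cv2.resize(a,None,fx=2.3,fy=2.3,interpolation=cv2.INTER_CUBIC))
E
python3 - <<'E'
from h import *
t=bot.camera('top'); s=bot.camera('scene'); w=np.load('w2.npy',allow_pickle=True).item()
S=lambda *p:np.array(p)/3.4+[315,225]
T=lambda *p:np.array(p)/5+[130,140]
ts=[((.007,-.1,.14),S(205,41)),((.007,.1,.14),S(573,258)),((.01,-.042,.085),S(258,188)),((.01,.042,.085),S(410,280)),((.031,0,.027),S(274,335)),((.01,-.039,.006),S(212,306)),((.01,.039,.006),S(338,388))]
tt=[((.007,.1,.14),T(60,384)),((-.007,.1,.14),T(70,410)),((-.007,-.1,.14),T(572,295)),((.01,.042,.085),T(228,292)),((.01,-.042,.085),T(430,245)),((.031,0,.027),T(337,172)),((.01,.039,.006),T(276,218)),((.01,-.039,.006),T(443,182))]
tw=[((.01,-.042,.085),(272,137)),((.01,.042,.085),(381,136)),((.01,-.039,.006),(289,171)),((.01,.039,.006),(362,171)),((.031,0,.027),(325,185)),((.007,-.1,.14),(172,96)),((.007,.1,.14),(484,96)),((-.007,-.1,.14),(172,82)),((-.007,.1,.14),(484,82))]
for fixed in (0,1):
  def f(p):
    r=tabR(p[3],.4538 if fixed else p[4]); e=[]
    for c,L in((s,ts),(t,tt),(w,tw)):
        e.append((proj(c,r.apply([l[0] for l in L])+p[:3])-np.array([l[1] for l in L])).ravel())
    return np.concatenate(e)
  q=least_squares(f,[.6,.25,.034,.2,.45],loss='soft_l1'); print('tablet',q.x.round(4)); print(f(q.x).round(1).reshape(-1,2)[15:].tolist())
  r=tabR(q.x[3],.4538 if fixed else q.x[4]); print('knob',(q.x[:3]+r.apply([.031,0,.027])).round(4), 'k1',(q.x[:3]+r.apply([.0662,0,.0597])).round(4),'grip',(q.x[:3]+r.apply([0,0,.118])).round(4))
E
```

```text
tablet [0.6205 0.2602 0.0333 0.2255 0.4989]
[[1.0, 0.4], [-2.9, 1.4], [-2.4, -1.2], [-0.4, -1.2], [-0.5, -1.6], [-2.6, 0.1], [0.8, -0.1], [-0.2, -5.4], [-1.8, -5.5]]
knob [0.6344 0.2634 0.0719] k1 [0.6493 0.2668 0.1174] grip [0.5655 0.2475 0.1369]
tablet [0.6165 0.2594 0.0311 0.2287 0.45  ]
[[1.2, -0.0], [-3.0, 0.6], [-2.0, -4.8], [-0.4, -5.1], [-0.3, -4.6], [-2.5, 3.4], [0.8, 2.2], [-0.7, -2.7], [-1.4, -3.9]]
knob [0.6321 0.2631 0.069 ] k1 [0.649  0.267  0.1138] grip [0.5661 0.2477 0.1372]
```

View pics/w2c.png

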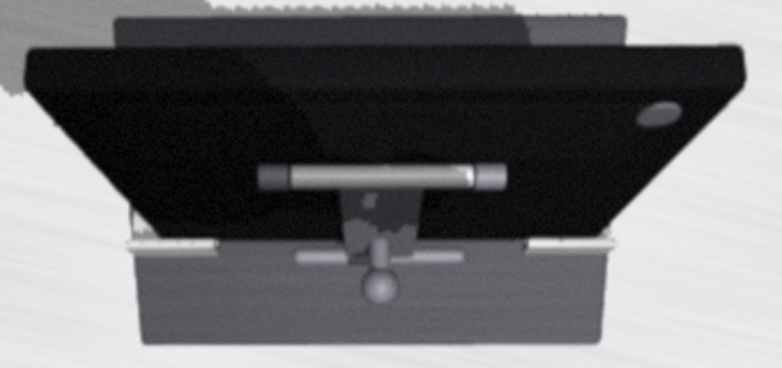

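```bash
python3 -m handwheel '[{"dx":0.08,"dy":0.2,"dz":0.8,"ax":0,"ay":0,"az":0},{"dx":0,"dy":0,"dz":0.8,"ax":0,"ay":0,"az":0},{"dx":0,"dy":0,"dz":0.8,"ax":0,"ay":0,"az":0},{"dx":0,"dy":0,"dz":0.8,"ax":0,"ay":0,"az":0},{"dx":0,"dy":0,"dz":0.8,"ax":0,"ay":0,"az":0},{"dx":0,"dy":0,"dz":0.8,"ax":0,"ay":0,"az":0},{"dx":0,"dy":0,"dz":0,"ax":0,"ay":0,"az":0}]'
python3 - <<'E'
from h import *
st()
c=shot('wrist','w3.png'); c=shot('scene','s3.png')
plan(np.array([.634,.2625,.079]),toolR(tabR(.2275,.45).apply([0,1,0]),[0,0,-1]))
E
```

```text
clock: 3.85
eef_pos: [0.628, 0.2652, 0.1273]
tool_rot: [-0.115, 0.993, -0.001, -0.003]
ft_force: [0.5, -0.7, -0.0]
grip_width: 0.0854
t 3.85 p [0.628  0.2652 0.1273] y,z axes [[-0.229, 0.973, -0.001], [-0.006, -0.002, -1.0]] F [ 0.5 -0.7 -0. ] w 0.0854 q [0.4  0.68 0.37 1.27 0.   0.17]
turn units [ 0.   -0.    0.02] | 0.02  shift units(after turn) [-0.11 -0.16  2.07] | 2.08 shift in current axes [-0.11 -0.16  2.07]
```

View pics/w3.png

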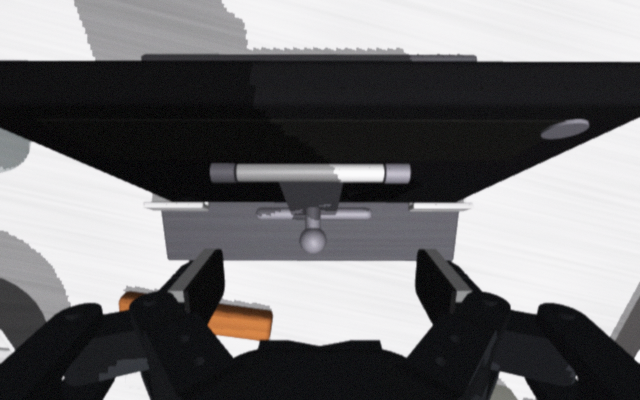

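View pics/s3.png

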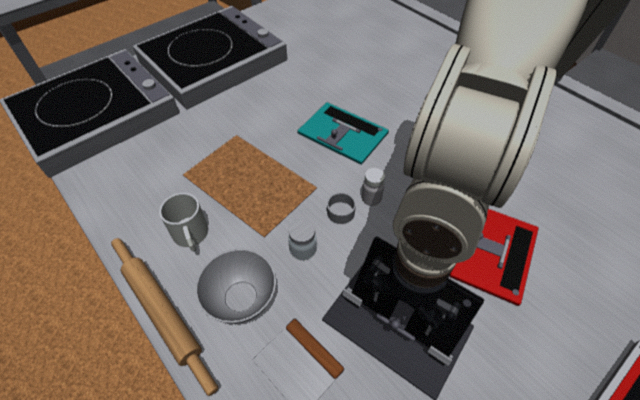

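```bash
python3 - <<'E'
from h import *
c=bot.camera('wrist')
d=R.from_quat(c['rotation']).apply(np.linalg.inv(c['intrinsics'])@[313.5,240.5,1])
for z in (.068,.071,.074): print((np.array(c['eye'])+d*(z-c['eye'][2])/d[2]).round(4))
E
```

```text
[0.6416 0.2655 0.068 ]
[0.6404 0.2653 0.071 ]
[0.6392 0.2651 0.074 ]
```

```bash
python3 -m handwheel '[{"dx":-0.34,"dy":-0.13,"dz":0.3,"ax":0,"ay":0,"az":0},{"dx":0,"dy":0,"dz":0.5,"ax":0,"ay":0,"az":0},{"dx":0,"dy":0,"dz":0.5,"ax":0,"ay":0,"az":0},{"dx":0,"dy":0,"dz":0.5,"ax":0,"ay":0,"az":0},{"dx":0,"dy":0,"dz":0,"ax":0,"ay":0,"az":0},{"dx":0,"dy":0,"dz":0,"ax":0,"ay":0,"az":0}]'
python3 - <<'E'
from h import *
st()
c=shot('wrist','w4.png')
E
```

```text
clock: 4.6
eef_pos: [0.6397, 0.2635, 0.0842]
tool_rot: [-0.114, 0.993, -0.0, -0.001]
ft_force: [-0.1, 0.4, -0.1]
grip_width: 0.0854
t 4.6 p [0.6397 0.2635 0.0842] y,z axes [[-0.227, 0.974, -0.0], [-0.002, -0.001, -1.0]] F [-0.1  0.4 -0.1] w 0.0854 q [0.39 0.72 0.34 1.19 0.   0.16]
```

View pics/w4.png

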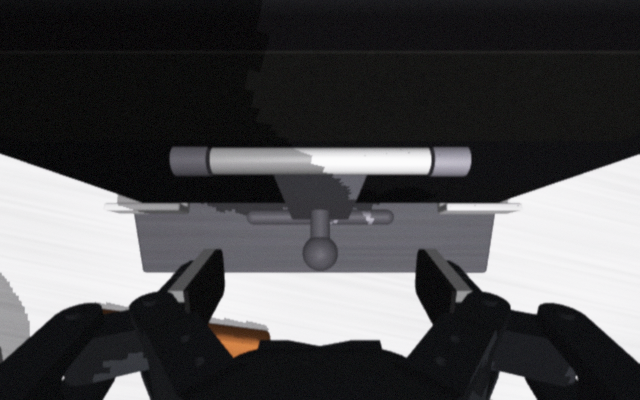

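```bash
python3 - <<'E'
from h import *
c=bot.camera('wrist'); o=st(); r=R.from_quat(o['tool_rot'])
for dz in (0,.006,.011,.019): print(dz,proj(c,o['eef_pos']+r.apply([0,0,dz])).round(1))
d=R.from_quat(c['rotation']).apply(np.linalg.inv(c['intrinsics'])@[320,253,1])
for z in (.068,.071,.074): print((np.array(c['eye'])+d*(z-c['eye'][2])/d[2]).round(4))
E
```

```text
t 4.7 p [0.6406 0.2639 0.0857] y,z axes [[-0.227, 0.974, 0.0], [0.001, 0.0, -1.0]] F [ 0.3 -0.5 -0.2] w 0.0855 q [0.39 0.72 0.34 1.19 0.   0.16]
0 [[317.7 274.1]]
0.006 [[317.8 267.6]]
0.011 [[317.8 262.6]]
0.019 [[317.9 255.2]]
[0.6387 0.2645 0.068 ]
[0.6374 0.2642 0.071 ]
[0.636  0.2639 0.074 ]
```

```bash
python3 -m handwheel '[{"dx":0.12,"dy":0,"dz":0.2,"ax":0,"ay":0,"az":0},{"dx":0,"dy":0,"dz":0,"ax":0,"ay":0,"az":0}]' && python3 -m handwheel '[{"dx":0,"dy":0,"dz":0,"ax":0,"ay":0,"az":0},{"dx":0,"dy":0,"dz":0,"ax":0,"ay":0,"az":0},{"dx":0,"dy":0,"dz":0,"ax":0,"ay":0,"az":0},{"dx":0,"dy":0,"dz":0,"ax":0,"ay":0,"az":0},{"dx":0,"dy":0,"dz":0,"ax":0,"ay":0,"az":0},{"dx":0,"dy":0,"dz":0,"ax":0,"ay":0,"az":0},{"dx":0,"dy":0,"dz":0,"ax":0,"ay":0,"az":0},{"dx":0,"dy":0,"dz":0,"ax":0,"ay":0,"az":0}]' -1
python3 - <<'E'
from h import *
st()
c=shot('wrist','w5.png')
E
```

```text
clock: 4.9
eef_pos: [0.6368, 0.263, 0.08]
tool_rot: [-0.114, 0.993, -0.0, -0.0]
ft_force: [0.2, 0.0, -0.4]
grip_width: 0.0856
clock: 5.7
eef_pos: [0.6373, 0.2631, 0.0805]
tool_rot: [-0.114, 0.993, 0.0, 0.0]
ft_force: [-0.3, 0.4, 1.0]
grip_width: 0.0119
t 5.7 p [0.6373 0.2631 0.0805] y,z axes [[-0.227, 0.974, 0.0], [0.0, 0.0, -1.0]] F [-0.3  0.4  1. ] w 0.0119 q [0.39 0.72 0.32 1.17 0.   0.16]
```

View pics/w5.png

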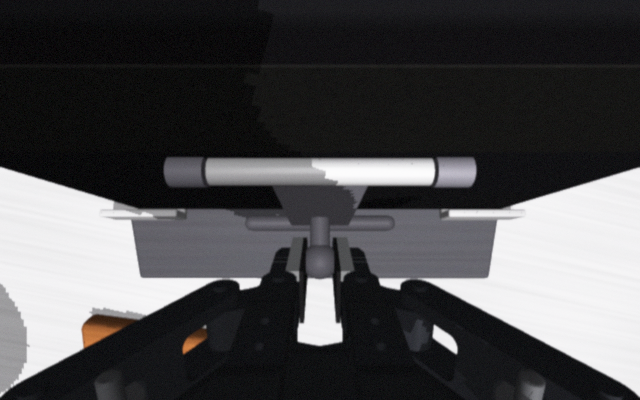

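```bash
python3 -m handwheel '[{"dx":0,"dy":0,"dz":0,"ax":0,"ay":0,"az":0}]'; python3 - <<'E'
from h import *
c=bot.camera('wrist')
cv2.imwrite('pics/w6.png',cv2.resize(c['img'][180:350,220:420,::-1],None,fx=3.5,fy=3.5,interpolation=cv2.INTER_CUBIC))
o=st(); r=R.from_quat(o['tool_rot'])
for dz in (0,.006,.011,.019): print(dz,proj(c,o['eef_pos']+r.apply([0,0,dz])).round(1))
E
```

```text
clock: 5.85
eef_pos: [0.6374, 0.2631, 0.0805]
tool_rot: [-0.114, 0.993, 0.0, 0.0]
ft_force: [-0.9, -0.7, 0.8]
grip_width: 0.0119
t 5.9 p [0.6373 0.2631 0.0804] y,z axes [[-0.227, 0.974, -0.0], [-0.0, -0.0, -1.0]] F [-1.7 -0.6  2.3] w 0.012 q [ 0.39  0.72  0.32  1.17 -0.    0.16]
0 [[317.5 272.7]]
0.006 [[317.6 266.2]]
0.011 [[317.6 261.3]]
0.019 [[317.7 253.9]]
```

View pics/w6.png

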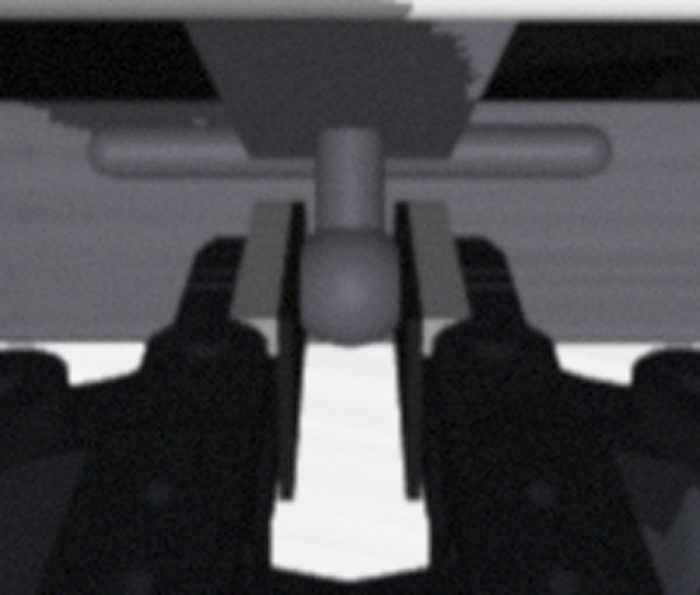

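```bash
python3 - <<'E'
import numpy as np
th=np.arange(0,.87,.1); th=np.append(th,[.84,.88]) ; th.sort()
l=.4538;x=.058*np.sin(th)+.021*np.cos(th); z=-.058*np.cos(th)+.021*np.sin(th)
F=x*np.cos(l)-z*np.sin(l); U=x*np.sin(l)+z*np.cos(l)
print(th.round(2)); print((-np.diff(F)/.025).round(3),(-np.diff(U)/.025).round(3)); print(F-F[0],U-U[0])
E
```

```text
[0.   0.1  0.2  0.3  0.4  0.5  0.6  0.7  0.8  0.84 0.88]
[-0.163 -0.143 -0.122 -0.1   -0.077 -0.054 -0.029 -0.005  0.005  0.009] [-0.185 -0.201 -0.214 -0.225 -0.234 -0.241 -0.245 -0.247 -0.099 -0.098]
[0.         0.00406389 0.00764454 0.01070617 0.01321818 0.01515549
 0.01649873 0.01723447 0.01735538 0.01723111 0.0170084 ] [0.         0.00463714 0.00965683 0.01500891 0.0206399  0.02649354
 0.03251135 0.0386332  0.04479791 0.047262   0.04971915]
```

```bash
python3 -m handwheel '[{"dx":-0.16,"dy":0,"dz":-0.19,"ax":0,"ay":0,"az":0},{"dx":-0.14,"dy":0,"dz":-0.2,"ax":0,"ay":0,"az":0},{"dx":-0.12,"dy":0,"dz":-0.21,"ax":0,"ay":0,"az":0},{"dx":-0.1,"dy":0,"dz":-0.22,"ax":0,"ay":0,"az":0},{"dx":0,"dy":0,"dz":0,"ax":0,"ay":0,"az":0}]'; python3 - <<'E'
from h import *
c=shot('wrist','w7.png');st()
E
```

```text
clock: 6.4
eef_pos: [0.651, 0.2662, 0.1017]
tool_rot: [-0.114, 0.993, 0.0, 0.001]
ft_force: [-0.3, -1.0, -2.2]
grip_width: 0.0122
t 6.45 p [0.651  0.2662 0.1016] y,z axes [[-0.227, 0.974, -0.0], [0.002, 0.0, -1.0]] F [ 0.2 -0.3 -2.1] w 0.012 q [ 0.39  0.73  0.4   1.24 -0.    0.16]
```

View pics/w7.png

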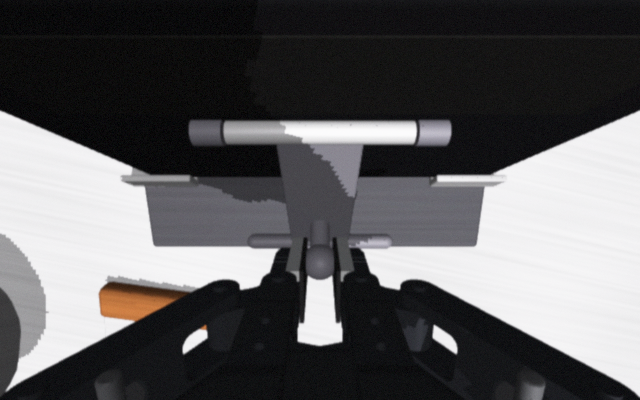

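```bash
python3 -m handwheel '[{"dx":-0.08,"dy":0,"dz":-0.23,"ax":0,"ay":0,"az":0},{"dx":-0.05,"dy":0,"dz":-0.24,"ax":0,"ay":0,"az":0},{"dx":-0.03,"dy":0,"dz":-0.25,"ax":0,"ay":0,"az":0},{"dx":0,"dy":0,"dz":-0.25,"ax":0,"ay":0,"az":0},{"dx":0,"dy":0,"dz":0,"ax":0,"ay":0,"az":0}]'; python3 - <<'E'
from h import *
c=shot('wrist','w8.png');st(); shot('scene','s8.png')
E
```

```text
clock: 6.95
eef_pos: [0.6533, 0.2668, 0.1252]
tool_rot: [-0.114, 0.993, -0.0, -0.001]
ft_force: [-2.1, -0.6, -6.0]
grip_width: 0.0116
t 7.0 p [0.6536 0.2668 0.1251] y,z axes [[-0.227, 0.974, -0.0], [-0.001, -0.0, -1.0]] F [-1.6 -0.7 -5.5] w 0.0117 q [ 0.39  0.73  0.45  1.3  -0.    0.16]
```

View pics/w8.png

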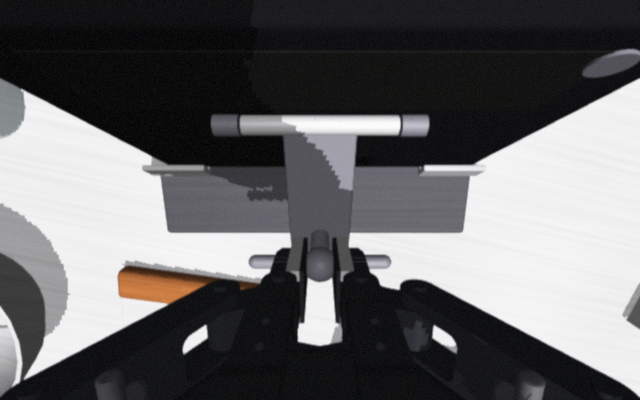

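```bash
python3 - <<'E'
from h import *
c=bot.camera('wrist')
for E,l in ((np.array([.6205,.2602,.0333]),.4989),(np.array([.618,.260,.033]),.4538)):
    r=tabR(.227,l)
    def pts(th):
        k=R.from_euler('y',-th) # foot -z -> +x
        L=[k.apply([.021,0,-.058])+[.01,0,.085],k.apply([0,-.039,-.079])+[.01,0,.085],k.apply([0,.039,-.079])+[.01,0,.085],[.01,-.042,.085],[.01,.042,.085],[.007,.1,.0],[.007,-.1,0]]
        return proj(c,E+r.apply(L))
    for th in(.65,.72,.76,.8): print(th,pts(th).round(0).tolist())
st()
E
```

```text
0.65 [[320.0, 248.0], [251.0, 245.0], [388.0, 245.0], [218.0, 113.0], [422.0, 113.0], [468.0, 173.0], [171.0, 172.0]]
0.72 [[320.0, 252.0], [249.0, 252.0], [390.0, 252.0], [218.0, 113.0], [422.0, 113.0], [468.0, 173.0], [171.0, 172.0]]
0.76 [[320.0, 254.0], [248.0, 256.0], [391.0, 256.0], [218.0, 113.0], [422.0, 113.0], [468.0, 173.0], [171.0, 172.0]]
0.8 [[320.0, 256.0], [247.0, 260.0], [392.0, 260.0], [218.0, 113.0], [422.0, 113.0], [468.0, 173.0], [171.0, 172.0]]
0.65 [[321.0, 248.0], [252.0, 243.0], [388.0, 243.0], [218.0, 116.0], [424.0, 116.0], [469.0, 169.0], [171.0, 169.0]]
0.72 [[321.0, 252.0], [251.0, 250.0], [390.0, 251.0], [218.0, 116.0], [424.0, 116.0], [469.0, 169.0], [171.0, 169.0]]
0.76 [[321.0, 255.0], [250.0, 254.0], [391.0, 255.0], [218.0, 116.0], [424.0, 116.0], [469.0, 169.0], [171.0, 169.0]]
0.8 [[321.0, 257.0], [249.0, 259.0], [392.0, 259.0], [218.0, 116.0], [424.0, 116.0], [469.0, 169.0], [171.0, 169.0]]
t 7.1 p [0.6538 0.2669 0.125 ] y,z axes [[-0.227, 0.974, -0.0], [-0.0, -0.0, -1.0]] F [-2.4 -0.3 -5.8] w 0.0122 q [ 0.39  0.73  0.45  1.3  -0.    0.16]
```

View pics/s8.png

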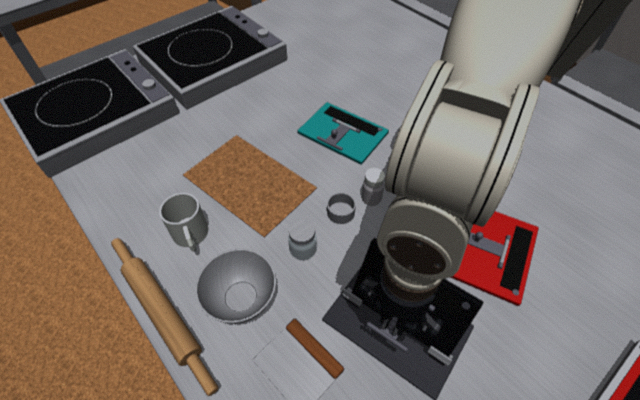

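```bash
python3 -m handwheel '[{"dx":0,"dy":0,"dz":0,"ax":0,"ay":0,"az":0},{"dx":0,"dy":0,"dz":0,"ax":0,"ay":0,"az":0},{"dx":0,"dy":0,"dz":0,"ax":0,"ay":0,"az":0},{"dx":0,"dy":0,"dz":0,"ax":0,"ay":0,"az":0},{"dx":0,"dy":0,"dz":-0.4,"ax":0,"ay":0,"az":0},{"dx":0,"dy":0,"dz":-0.8,"ax":0,"ay":0,"az":0},{"dx":0,"dy":0,"dz":-1,"ax":0,"ay":0,"az":0},{"dx":0,"dy":0,"dz":-1,"ax":0,"ay":0,"az":0},{"dx":0,"dy":0,"dz":-1,"ax":0,"ay":0,"az":0},{"dx":0,"dy":0,"dz":0,"ax":0,"ay":0,"az":0}]' 0.8; python3 - <<'E'
from h import *
c=shot('wrist','w9.png');st(); 
np.save('w9.npy',{k:c[k] for k in('intrinsics','eye','rotation')},allow_pickle=True)
r=tabR(.2275,.4538); g=np.array([.566,.2477,.137]); 
Rt=toolR(r.apply([1,0,0]),r.apply([0,0,-1])); plan(g+r.apply([0,0,.08]),Rt)
plan([.52,.24,.28],Rt)
E
```

```text
clock: 8.1
eef_pos: [0.656, 0.2678, 0.2363]
tool_rot: [-0.114, 0.993, 0.001, 0.005]
ft_force: [1.1, 0.1, -0.1]
grip_width: 0.0769
t 8.15 p [0.6553 0.2675 0.2337] y,z axes [[-0.227, 0.974, 0.001], [0.006, 0.003, -1.0]] F [ 0.4  0.9 -0.3] w 0.0769 q [ 0.39  0.69  0.66  1.54 -0.    0.16]
turn units [-2.33 -2.35 10.29] | 10.81  shift units(after turn) [ 0.03 -4.98 -1.33] | 5.16 shift in current axes [5.07 0.04 0.96]
turn units [-2.33 -2.35 10.29] | 10.81  shift units(after turn) [ 0.15 -4.15 -4.08] | 5.82 shift in current axes [ 5.51  0.16 -1.89]
```

View pics/w9.png

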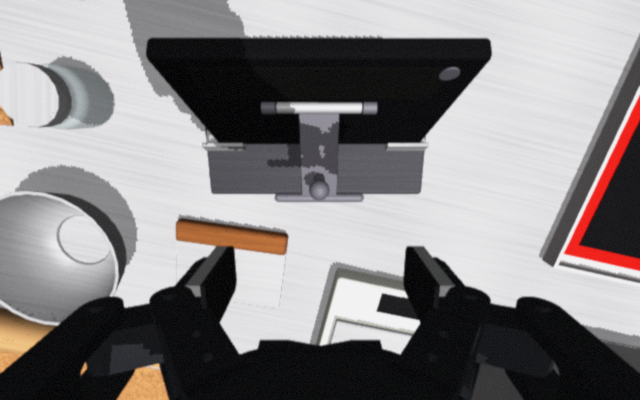

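```bash
python3 - <<'E'
from h import *
w=np.load('w9.npy',allow_pickle=True).item()
px=np.array([(319,190),(276,198),(363,198),(261,107),(377,107),(148,57),(490,57)])
def f(p):
    k=R.from_euler('y',-p[5]); h=np.array([.01,0,.085])
    L=[k.apply([.021,0,-.058])+h,k.apply([0,-.039,-.079])+h,k.apply([0,.039,-.079])+h,[.01,-.042,.085],[.01,.042,.085],[.007,-.1,.14],[.007,.1,.14]]
    e=(proj(w,p[:3]+tabR(p[3],p[4]).apply(L))-px).ravel()
    return np.concatenate([e,(p[:3]-[.6185,.26,.033])/.003,[(p[3]-.2275)/.02,(p[4]-.454)/.02]])
q=least_squares(f,[.6185,.26,.033,.2275,.454,.7]); print(q.x.round(4),f(q.x).round(1).tolist())
J=q.jac; print(np.sqrt(np.diag(np.linalg.inv(J.T@J))).round(3))
r=tabR(q.x[3],q.x[4]); print((q.x[:3]+r.apply([0,0,.118])).round(4))
E
```

```text
[0.6175 0.2598 0.0301 0.2299 0.4729 0.8216] [0.3, -1.2, -1.2, 0.0, 0.6, -0.1, 2.1, 0.6, -1.8, 0.5, -0.7, 0.1, 0.8, 0.0, -0.3, -0.1, -1.0, 0.1, 0.9]
[0.001 0.    0.001 0.003 0.01  0.024]
[0.5652 0.2476 0.1351]
```

```bash
python3 -m handwheel '[{"dx":0.8,"dy":0,"dz":-0.7,"ax":0,"ay":0,"az":0},{"dx":0.9,"dy":0,"dz":-0.7,"ax":0,"ay":0,"az":0},{"dx":0.9,"dy":0,"dz":-0.5,"ax":0,"ay":0,"az":0},{"dx":0.9,"dy":0,"dz":0,"ax":0,"ay":0,"az":0},{"dx":1,"dy":0.1,"dz":0,"ax":0,"ay":0,"az":0},{"dx":1,"dy":0.1,"dz":0,"ax":0,"ay":0,"az":0}]' 0.2 && python3 -m handwheel '[{"dx":0,"dy":0,"dz":0,"ax":-0.21,"ay":-0.21,"az":0.93},{"dx":0,"dy":0,"dz":0,"ax":-0.21,"ay":-0.21,"az":0.93},{"dx":0,"dy":0,"dz":0,"ax":-0.21,"ay":-0.21,"az":0.93},{"dx":0,"dy":0,"dz":0,"ax":-0.21,"ay":-0.21,"az":0.93},{"dx":0,"dy":0,"dz":0,"ax":-0.21,"ay":-0.21,"az":0.93},{"dx":0,"dy":0,"dz":0,"ax":-0.21,"ay":-0.21,"az":0.93},{"dx":0,"dy":0,"dz":0,"ax":-0.21,"ay":-0.21,"az":0.93},{"dx":0,"dy":0,"dz":0,"ax":-0.21,"ay":-0.21,"az":0.93},{"dx":0,"dy":0,"dz":0,"ax":-0.21,"ay":-0.21,"az":0.93},{"dx":0,"dy":0,"dz":0,"ax":-0.21,"ay":-0.21,"az":0.93},{"dx":0,"dy":0,"dz":0,"ax":-0.21,"ay":-0.21,"az":0.93},{"dx":0,"dy":0,"dz":0,"ax":0,"ay":0,"az":0}]'; python3 - <<'E'
from h import *
c=shot('wrist','w10.png');st(); 
r=tabR(.2285,.4538); g=np.array([.5655,.2477,.136]); 
Rt=toolR(r.apply([1,0,0]),r.apply([0,0,-1])); plan(g+r.apply([0,0,.06]),Rt)
print(proj(c,g+r.apply([[0,0,.022],[0,.1,.022],[0,-.1,.022]])).round(0).tolist())
E
```

```text
clock: 8.75
eef_pos: [0.5174, 0.2401, 0.2765]
tool_rot: [-0.114, 0.993, -0.0, -0.001]
ft_force: [0.5, -0.2, 0.1]
grip_width: 0.0515
clock: 9.95
eef_pos: [0.5171, 0.2405, 0.276]
tool_rot: [0.603, 0.768, 0.171, 0.136]
ft_force: [0.0, 0.4, -0.6]
grip_width: 0.0513
t 10.0 p [0.5177 0.2406 0.2764] y,z axes [[0.878, 0.217, 0.426], [0.414, 0.099, -0.905]] F [ 0.7 -0.2 -0.4] w 0.0511 q [ 0.49  0.07 -0.23  0.85 -0.11  1.79]
turn units [-0.09 -0.02  0.08] | 0.13  shift units(after turn) [-0.16 -0.73  3.49] | 3.57 shift in current axes [-0.16 -0.68  3.5 ]
[[299.0, 205.0], [298.0, 73.0], [300.0, 313.0]]
```

View pics/w10.png

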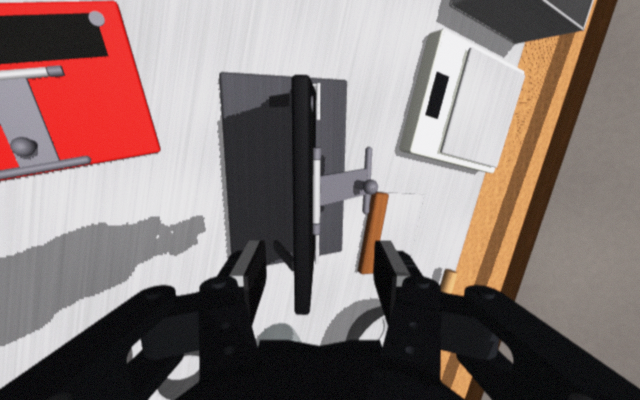

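```bash
python3 -m handwheel '[{"dx":0,"dy":0,"dz":0,"ax":-0.09,"ay":-0.02,"az":0.08},{"dx":-0.16,"dy":-0.65,"dz":0.5,"ax":0,"ay":0,"az":0},{"dx":0,"dy":0,"dz":0.8,"ax":0,"ay":0,"az":0},{"dx":0,"dy":0,"dz":0.8,"ax":0,"ay":0,"az":0},{"dx":0,"dy":0,"dz":0.8,"ax":0,"ay":0,"az":0},{"dx":0,"dy":0,"dz":0.6,"ax":0,"ay":0,"az":0},{"dx":0,"dy":0,"dz":0,"ax":0,"ay":0,"az":0},{"dx":0,"dy":0,"dz":0,"ax":0,"ay":0,"az":0}]'; python3 - <<'E'
from h import *
c=shot('wrist','w11.png');st(); 
r=tabR(.2285,.4538); g=np.array([.5655,.2477,.136]); 
Rt=toolR(r.apply([1,0,0]),r.apply([0,0,-1])); plan(g,Rt)
print(proj(c,g+r.apply([[0,0,.022],[0,.1,.022],[0,-.1,.022]])).round(0).tolist())
E
```

```text
clock: 10.8
eef_pos: [0.5432, 0.2418, 0.1916]
tool_rot: [0.607, 0.762, 0.176, 0.14]
ft_force: [-0.4, 0.1, 1.2]
grip_width: 0.0514
t 10.85 p [0.5435 0.2421 0.1924] y,z axes [[0.875, 0.2, 0.441], [0.429, 0.099, -0.898]] F [-0.5  0.5  0.2] w 0.0513 q [ 0.47  0.17 -0.35  0.61 -0.11  1.79]
turn units [ 0.02  0.01 -0.02] | 0.03  shift units(after turn) [ 0.02 -0.17  2.43] | 2.43 shift in current axes [ 0.02 -0.18  2.43]
[[312.0, 241.0], [310.0, 38.0], [313.0, 390.0]]
```

View pics/w11.png

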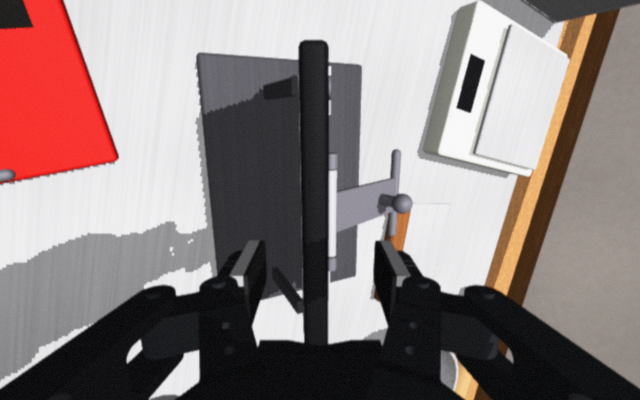

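```bash
python3 -m handwheel '[{"dx":0.02,"dy":-0.1,"dz":0.4,"ax":0,"ay":0,"az":0},{"dx":0,"dy":0,"dz":0.5,"ax":0,"ay":0,"az":0},{"dx":0,"dy":0,"dz":0.5,"ax":0,"ay":0,"az":0},{"dx":0,"dy":0,"dz":0.5,"ax":0,"ay":0,"az":0},{"dx":0,"dy":0,"dz":0.5,"ax":0,"ay":0,"az":0},{"dx":0,"dy":0,"dz":0,"ax":0,"ay":0,"az":0},{"dx":0,"dy":0,"dz":0,"ax":0,"ay":0,"az":0}]'; python3 - <<'E'
from h import *
c=shot('wrist','w12.png');st(); 
r=tabR(.2285,.4538); g=np.array([.5655,.2477,.136]); 
Rt=toolR(r.apply([1,0,0]),r.apply([0,0,-1])); plan(g,Rt)
E
```

```text
clock: 11.55
eef_pos: [0.5664, 0.2479, 0.136]
tool_rot: [0.607, 0.762, 0.176, 0.14]
ft_force: [0.3, 0.1, 0.4]
grip_width: 0.0511
t 11.6 p [0.5666 0.248  0.1367] y,z axes [[0.875, 0.2, 0.44], [0.429, 0.099, -0.898]] F [ 0.6  0.  -0.8] w 0.0512 q [ 0.46  0.28 -0.37  0.47 -0.1   1.78]
turn units [ 0.01  0.01 -0.02] | 0.03  shift units(after turn) [-0.   -0.05  0.  ] | 0.05 shift in current axes [-0.   -0.05  0.  ]
```

View pics/w12.png

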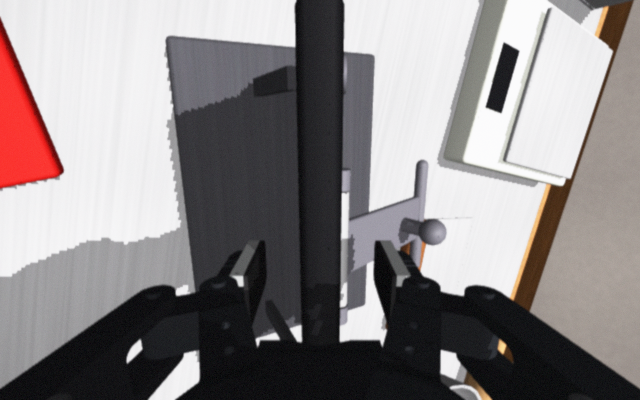

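```bash
python3 -m handwheel '[{"dx":0,"dy":0,"dz":0,"ax":0,"ay":0,"az":0},{"dx":0,"dy":0,"dz":0,"ax":0,"ay":0,"az":0},{"dx":0,"dy":0,"dz":0,"ax":0,"ay":0,"az":0},{"dx":0,"dy":0,"dz":0,"ax":0,"ay":0,"az":0},{"dx":0,"dy":0,"dz":0,"ax":0,"ay":0,"az":0},{"dx":0,"dy":0,"dz":0,"ax":0,"ay":0,"az":0}]' -1; python3 - <<'E'
from h import *
c=shot('wrist','w13.png');st(); 
E
```

```text
clock: 12.2
eef_pos: [0.5665, 0.2481, 0.1376]
tool_rot: [0.607, 0.762, 0.177, 0.141]
ft_force: [-4.3, -1.4, 6.0]
grip_width: 0.0136
t 12.25 p [0.5665 0.2481 0.1376] y,z axes [[0.875, 0.2, 0.441], [0.43, 0.099, -0.898]] F [-3.6 -1.   5.6] w 0.0134 q [ 0.46  0.28 -0.37  0.47 -0.1   1.78]
```

View pics/w13.png

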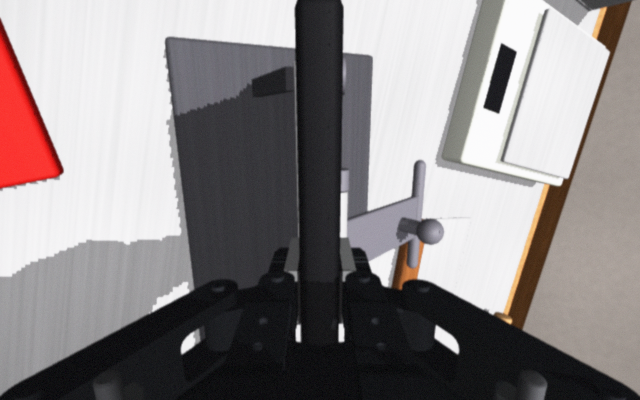

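```bash
python3 -m handwheel '[{"dx":0,"dy":0,"dz":-0.2,"ax":0,"ay":0,"az":0},{"dx":0,"dy":0,"dz":-0.4,"ax":0,"ay":0,"az":0},{"dx":0,"dy":0,"dz":-0.6,"ax":0,"ay":0,"az":0},{"dx":0,"dy":0,"dz":-0.8,"ax":0,"ay":0,"az":0},{"dx":0,"dy":0,"dz":-0.8,"ax":0,"ay":0,"az":0},{"dx":0,"dy":0,"dz":-0.8,"ax":0,"ay":0,"az":0},{"dx":0,"dy":0,"dz":-0.8,"ax":0,"ay":0,"az":0},{"dx":0,"dy":0,"dz":-0.6,"ax":0,"ay":0,"az":0},{"dx":0,"dy":0,"dz":0,"ax":0,"ay":0,"az":0}]' -1; python3 - <<'E'
from h import *
c=shot('wrist','w14.png');st(); shot('scene','s14.png')
E
```

```text
clock: 13.15
eef_pos: [0.5122, 0.2355, 0.2498]
tool_rot: [0.607, 0.762, 0.177, 0.14]
ft_force: [-0.0, 0.4, -4.4]
grip_width: 0.0133
t 13.2 p [0.5122 0.2354 0.2486] y,z axes [[0.876, 0.2, 0.439], [0.428, 0.099, -0.898]] F [ 0.5 -0.9 -4.9] w 0.0132 q [ 0.49  0.07 -0.31  0.75 -0.11  1.81]
```

View pics/s14.png

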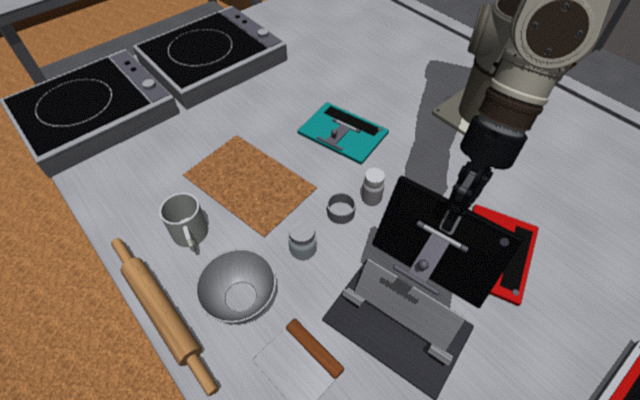

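View pics/w14.png

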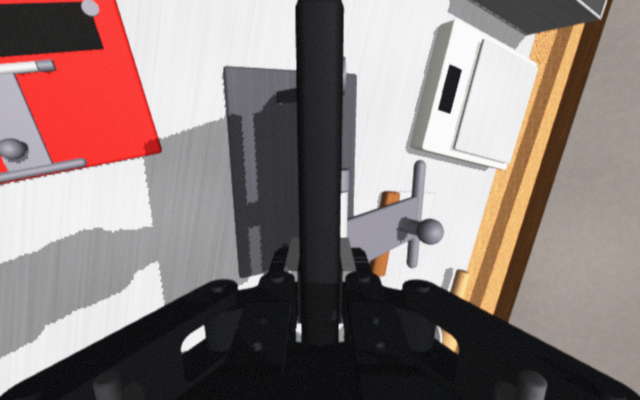

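```bash
python3 - <<'E'
from h import *
o=st(); plan([.50,-.22,.30],R.from_quat(o['tool_rot']))
r=tabR(.166,-.4); Rt=toolR(r.apply([1,0,0]),r.apply([0,0,-1])); plan([.61,-.2246,.2],Rt)
E
```

```text
t 13.25 p [0.512  0.2352 0.2476] y,z axes [[0.876, 0.201, 0.438], [0.427, 0.098, -0.899]] F [-0.8 -0.4 -4.9] w 0.0134 q [ 0.49  0.07 -0.31  0.75 -0.11  1.81]
turn units [0. 0. 0.] | 0.0  shift units(after turn) [-17.64  -3.16  -3.87] | 18.34 shift in current axes [-17.64  -3.16  -3.87]
turn units [ 5.69 -0.01  0.41] | 5.7  shift units(after turn) [-18.79   1.5    1.43] | 18.9 shift in current axes [-18.8   -1.09   1.58]
```

```bash
python3 -m handwheel '[{"dx":-0.4,"dy":-0.16,"dz":-0.4,"ax":0,"ay":0,"az":0},{"dx":-0.8,"dy":-0.16,"dz":-0.4,"ax":0,"ay":0,"az":0},{"dx":-0.9,"dy":-0.16,"dz":-0.4,"ax":0,"ay":0,"az":0},{"dx":-0.9,"dy":-0.16,"dz":-0.4,"ax":0,"ay":0,"az":0},{"dx":-0.9,"dy":-0.16,"dz":-0.4,"ax":0,"ay":0,"az":0},{"dx":-0.9,"dy":-0.16,"dz":-0.4,"ax":0,"ay":0,"az":0},{"dx":-0.9,"dy":-0.16,"dz":-0.4,"ax":0,"ay":0,"az":0},{"dx":-0.9,"dy":-0.16,"dz":-0.4,"ax":0,"ay":0,"az":0},{"dx":-0.9,"dy":-0.16,"dz":-0.4,"ax":0,"ay":0,"az":0},{"dx":-0.9,"dy":-0.16,"dz":-0.2,"ax":0,"ay":0,"az":0}]' && python3 -m handwheel '[{"dx":-0.9,"dy":-0.16,"dz":0,"ax":0,"ay":0,"az":0},{"dx":-0.9,"dy":-0.16,"dz":0,"ax":0,"ay":0,"az":0},{"dx":-0.9,"dy":-0.16,"dz":0,"ax":0,"ay":0,"az":0},{"dx":-0.9,"dy":-0.16,"dz":0,"ax":0,"ay":0,"az":0},{"dx":-0.9,"dy":-0.16,"dz":0,"ax":0,"ay":0,"az":0},{"dx":-0.9,"dy":-0.16,"dz":0,"ax":0,"ay":0,"az":0},{"dx":-0.9,"dy":-0.16,"dz":0,"ax":0,"ay":0,"az":0},{"dx":-0.9,"dy":-0.16,"dz":0,"ax":0,"ay":0,"az":0},{"dx":-0.9,"dy":-0.16,"dz":0,"ax":0,"ay":0,"az":0},{"dx":-0.5,"dy":-0.1,"dz":0,"ax":0,"ay":0,"az":0},{"dx":0,"dy":0,"dz":0,"ax":0,"ay":0,"az":0}]'; python3 - <<'E'
from h import *
st(); shot('scene','s15.png')
r=tabR(.166,-.4); Rt=toolR(r.apply([1,0,0]),r.apply([0,0,-1])); plan([.61,-.2246,.2],Rt)
E
```

```text
clock: 14.25
eef_pos: [0.4831, 0.0119, 0.3163]
tool_rot: [0.608, 0.762, 0.176, 0.141]
ft_force: [1.4, 0.0, -4.9]
grip_width: 0.0132
clock: 15.35
eef_pos: [0.4977, -0.2055, 0.2982]
tool_rot: [0.609, 0.761, 0.176, 0.14]
ft_force: [0.1, 0.8, -4.0]
grip_width: 0.0133
t 15.35 p [ 0.4977 -0.2055  0.2982] y,z axes [[0.877, 0.197, 0.438], [0.427, 0.098, -0.899]] F [ 0.1  0.8 -4. ] w 0.0133 q [-0.56  0.05 -0.18  1.    0.31  0.85]
turn units [ 5.69 -0.03  0.39] | 5.71  shift units(after turn) [-1.54  5.49  1.96] | 6.03 shift in current axes [-1.79  2.05  5.38]
```

View pics/s15.png

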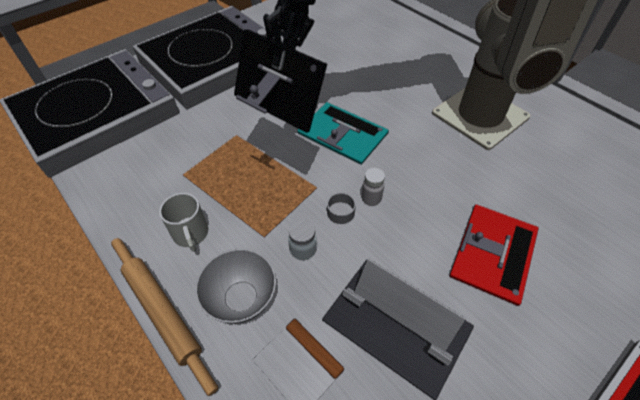

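```bash
python3 -m handwheel '[{"dx":0,"dy":0,"dz":0,"ax":0.71,"ay":0,"az":0.05},{"dx":0,"dy":0,"dz":0,"ax":0.71,"ay":0,"az":0.05},{"dx":0,"dy":0,"dz":0,"ax":0.71,"ay":0,"az":0.05},{"dx":0,"dy":0,"dz":0,"ax":0.71,"ay":0,"az":0.05},{"dx":0,"dy":0,"dz":0,"ax":0.71,"ay":0,"az":0.05},{"dx":0,"dy":0,"dz":0,"ax":0.71,"ay":0,"az":0.05},{"dx":0,"dy":0,"dz":0,"ax":0.71,"ay":0,"az":0.05},{"dx":0,"dy":0,"dz":0,"ax":0.71,"ay":0,"az":0.05},{"dx":0,"dy":0,"dz":0,"ax":0,"ay":0,"az":0},{"dx":0,"dy":0,"dz":0,"ax":0,"ay":0,"az":0}]'; python3 - <<'E'
from h import *
st()
r=tabR(.166,-.4); Rt=toolR(r.apply([1,0,0]),r.apply([0,0,-1])); plan([.61,-.2246,.2],Rt)
E
```

```text
clock: 16.4
eef_pos: [0.4996, -0.2029, 0.2983]
tool_rot: [0.632, 0.749, -0.149, -0.128]
ft_force: [0.9, 1.0, -4.5]
grip_width: 0.0131
t 16.4 p [ 0.4996 -0.2029  0.2983] y,z axes [[0.91, 0.156, -0.384], [-0.379, -0.061, -0.923]] F [ 0.9  1.  -4.5] w 0.0131 q [-0.3   0.6   0.6   1.93 -0.17  1.14]
turn units [ 0.04 -0.01  0.02] | 0.05  shift units(after turn) [-1.59  5.41  1.98] | 5.98 shift in current axes [-1.61  5.39  2.01]
```

```bash
python3 -m handwheel '[{"dx":-0.3,"dy":0.2,"dz":0.6,"ax":0.04,"ay":0,"az":0.02},{"dx":-0.3,"dy":0.5,"dz":0.6,"ax":0,"ay":0,"az":0},{"dx":-0.3,"dy":0.7,"dz":0.5,"ax":0,"ay":0,"az":0},{"dx":-0.3,"dy":0.7,"dz":0.3,"ax":0,"ay":0,"az":0},{"dx":-0.3,"dy":0.7,"dz":0,"ax":0,"ay":0,"az":0},{"dx":-0.1,"dy":0.7,"dz":0,"ax":0,"ay":0,"az":0},{"dx":0,"dy":0.7,"dz":0,"ax":0,"ay":0,"az":0},{"dx":0,"dy":0.6,"dz":0,"ax":0,"ay":0,"az":0},{"dx":0,"dy":0.6,"dz":0,"ax":0,"ay":0,"az":0},{"dx":0,"dy":0,"dz":0,"ax":0,"ay":0,"az":0},{"dx":0,"dy":0,"dz":0,"ax":0,"ay":0,"az":0}]'; python3 - <<'E'
from h import *
st()
r=tabR(.166,-.4); Rt=toolR(r.apply([1,0,0]),r.apply([0,0,-1])); plan([.61,-.2246,.2],Rt)
shot('scene','s16.png');shot('top','t16.png')
E
```

```text
clock: 17.5
eef_pos: [0.6081, -0.2262, 0.2024]
tool_rot: [0.634, 0.747, -0.151, -0.128]
ft_force: [0.2, -0.8, -4.6]
grip_width: 0.0131
t 17.5 p [ 0.6081 -0.2262  0.2024] y,z axes [[0.909, 0.15, -0.389], [-0.383, -0.063, -0.921]] F [ 0.2 -0.8 -4.6] w 0.0131 q [-0.28  0.92  0.95  1.96 -0.17  1.16]
turn units [ 0.01 -0.01 -0.01] | 0.02  shift units(after turn) [0.05 0.12 0.06] | 0.14 shift in current axes [0.05 0.12 0.06]
```

View pics/s16.png

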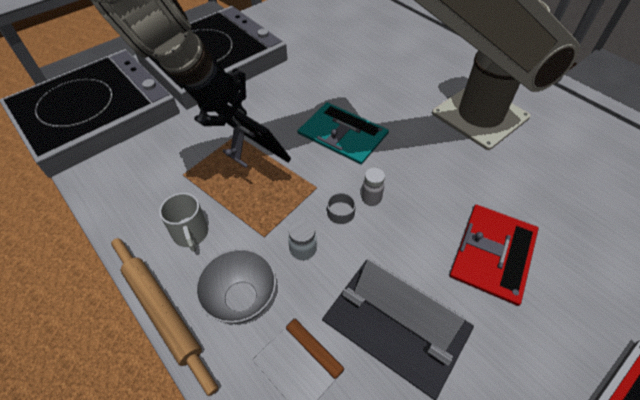

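View pics/t16.png

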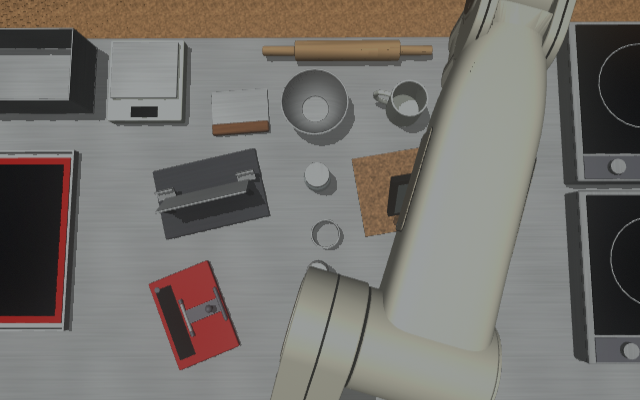

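```bash
python3 -m handwheel '[{"dx":0.05,"dy":0.2,"dz":0.4,"ax":0,"ay":0,"az":0},{"dx":0,"dy":0.17,"dz":0.4,"ax":0,"ay":0,"az":0},{"dx":0,"dy":0.17,"dz":0.4,"ax":0,"ay":0,"az":0},{"dx":0,"dy":0.17,"dz":0.4,"ax":0,"ay":0,"az":0},{"dx":0,"dy":0.17,"dz":0.4,"ax":0,"ay":0,"az":0},{"dx":0,"dy":0.17,"dz":0.4,"ax":0,"ay":0,"az":0},{"dx":0,"dy":0,"dz":0,"ax":0,"ay":0,"az":0},{"dx":0,"dy":0,"dz":0,"ax":0,"ay":0,"az":0}]'; python3 - <<'E'
from h import *
st()
r=tabR(.166,-.4); Rt=toolR(r.apply([1,0,0]),r.apply([0,0,-1])); plan([.61,-.2246,.114],Rt)
c=bot.camera('scene'); cv2.imwrite('pics/s17.png',cv2.resize(c['img'][80:260,150:350,::-1],None,fx=3.3,fy=3.3,interpolation=cv2.INTER_CUBIC))
c=shot('wrist','w17.png')
E
```

```text
clock: 18.4
eef_pos: [0.6084, -0.2245, 0.1347]
tool_rot: [0.633, 0.747, -0.152, -0.13]
ft_force: [-0.4, 0.6, -4.0]
grip_width: 0.0133
t 18.4 p [ 0.6084 -0.2245  0.1347] y,z axes [[0.907, 0.151, -0.393], [-0.388, -0.063, -0.92]] F [-0.4  0.6 -4. ] w 0.0133 q [-0.28  0.93  0.8   1.8  -0.17  1.16]
turn units [-0.02 -0.01 -0.01] | 0.03  shift units(after turn) [-0.02  0.38  0.74] | 0.83 shift in current axes [-0.02  0.38  0.74]
```

View pics/s17.png

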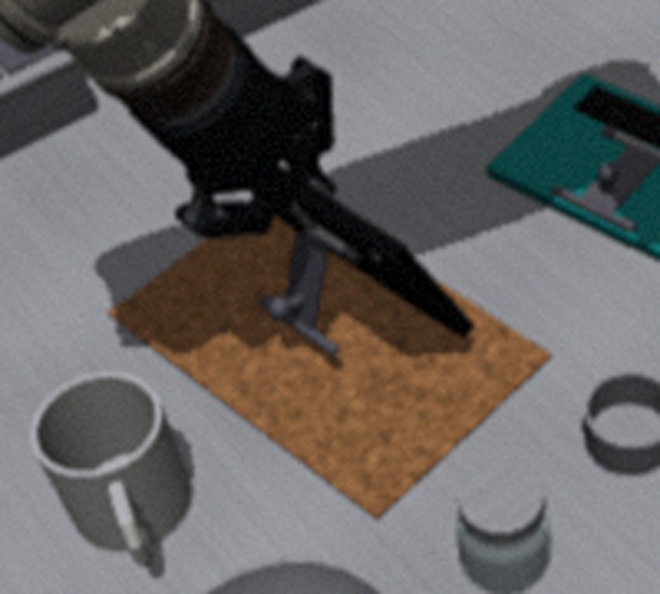

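View pics/w17.png

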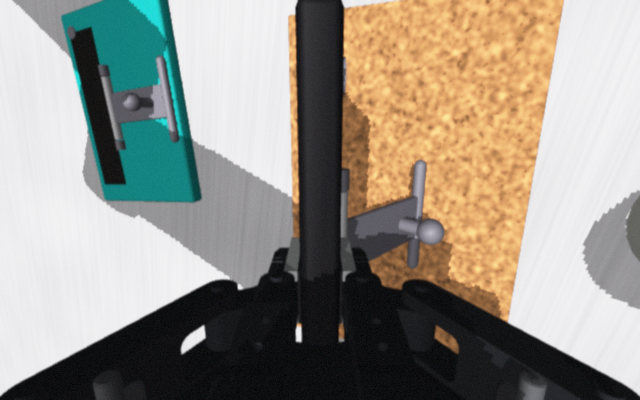

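```bash
python3 -m handwheel '[{"dx":0,"dy":0.06,"dz":0.15,"ax":0,"ay":0,"az":0},{"dx":0,"dy":0.06,"dz":0.15,"ax":0,"ay":0,"az":0},{"dx":0,"dy":0.06,"dz":0.15,"ax":0,"ay":0,"az":0},{"dx":0,"dy":0.06,"dz":0.15,"ax":0,"ay":0,"az":0},{"dx":0,"dy":0,"dz":0,"ax":0,"ay":0,"az":0}]'; python3 -m handwheel '[{"dx":0,"dy":0.03,"dz":0.07,"ax":0,"ay":0,"az":0},{"dx":0,"dy":0,"dz":0,"ax":0,"ay":0,"az":0}]'; python3 - <<'E'
from h import *
st()
c=bot.camera('scene'); cv2.imwrite('pics/s18.png',cv2.resize(c['img'][80:260,150:350,::-1],None,fx=3.3,fy=3.3,interpolation=cv2.INTER_CUBIC))
E
```

```text
clock: 19.0
eef_pos: [0.6078, -0.2244, 0.1179]
tool_rot: [0.633, 0.747, -0.152, -0.131]
ft_force: [0.3, -0.3, -5.2]
grip_width: 0.0137
clock: 19.2
eef_pos: [0.6082, -0.2245, 0.1168]
tool_rot: [0.634, 0.747, -0.152, -0.13]
ft_force: [0.2, 1.3, -5.6]
grip_width: 0.0134
t 19.2 p [ 0.6082 -0.2245  0.1168] y,z axes [[0.908, 0.151, -0.392], [-0.387, -0.063, -0.92]] F [ 0.2  1.3 -5.6] w 0.0134 q [-0.28  0.94  0.76  1.76 -0.17  1.16]
```

View pics/s18.png

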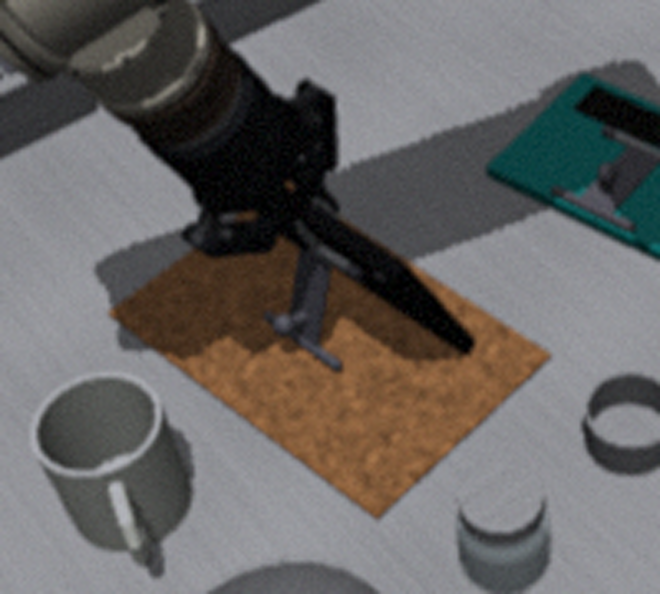

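```bash
python3 -m handwheel '[{"dx":0,"dy":0.03,"dz":0.06,"ax":0,"ay":0,"az":0},{"dx":0,"dy":0,"dz":0,"ax":0,"ay":0,"az":0}]'|grep -E 'pos|force';python3 -m handwheel '[{"dx":0,"dy":0.03,"dz":0.06,"ax":0,"ay":0,"az":0},{"dx":0,"dy":0,"dz":0,"ax":0,"ay":0,"az":0}]'|grep -E 'pos|force'
```

```text
eef_pos: [0.6084, -0.2245, 0.1153]
ft_force: [-0.2, 0.3, -5.7]
eef_pos: [0.6084, -0.2245, 0.1135]
ft_force: [-0.0, 1.3, -4.3]
```

```bash
python3 -m handwheel '[{"dx":0,"dy":0.03,"dz":0.06,"ax":0,"ay":0,"az":0},{"dx":0,"dy":0,"dz":0,"ax":0,"ay":0,"az":0}]'|grep -E 'pos|force';python3 -m handwheel '[{"dx":0,"dy":0.02,"dz":0.05,"ax":0,"ay":0,"az":0},{"dx":0,"dy":0,"dz":0,"ax":0,"ay":0,"az":0}]'|grep -E 'pos|force'; python3 - <<'E'
from h import *
st()
c=bot.camera('scene'); cv2.imwrite('pics/s19.png',cv2.resize(c['img'][80:260,150:350,::-1],None,fx=3.3,fy=3.3,interpolation=cv2.INTER_CUBIC))
for i in range(3): bot.camera('top'); print(np.round(bot.get_obs()['ft_force'],1))
E
```

```text
eef_pos: [0.6085, -0.2244, 0.1128]
ft_force: [-0.8, 0.9, -0.5]
eef_pos: [0.6085, -0.2244, 0.1127]
ft_force: [-2.5, 1.5, 4.6]
t 20.05 p [ 0.6085 -0.2244  0.1127] y,z axes [[0.908, 0.151, -0.391], [-0.386, -0.064, -0.92]] F [-2.5  1.5  4.6] w 0.0132 q [-0.28  0.94  0.75  1.75 -0.17  1.16]
[-1.8  2.   6.6]
[-2.3  1.8  5.4]
[-0.9  2.7  5.6]
```

View pics/s19.png

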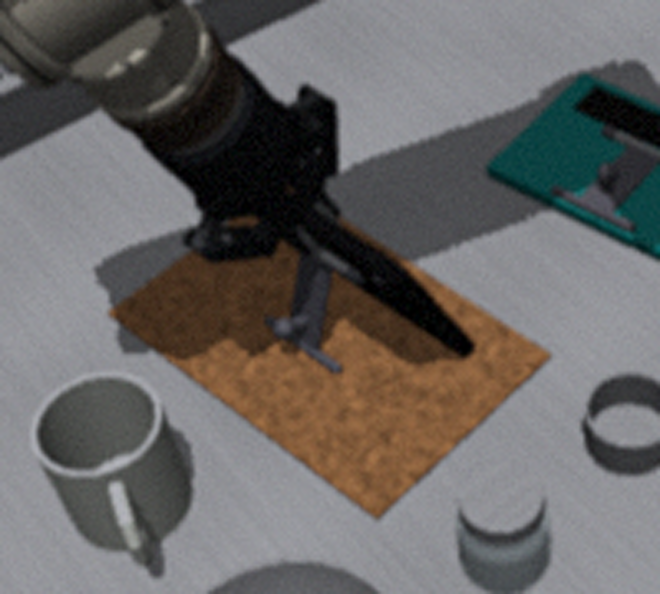

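```bash
python3 -m handwheel '[{"dx":0,"dy":0,"dz":0,"ax":0,"ay":0,"az":0},{"dx":0,"dy":0,"dz":0,"ax":0,"ay":0,"az":0},{"dx":0,"dy":0,"dz":0,"ax":0,"ay":0,"az":0},{"dx":0,"dy":0,"dz":0,"ax":0,"ay":0,"az":0},{"dx":0,"dy":0,"dz":0,"ax":0,"ay":0,"az":0}]' -0.1; python3 - <<'E'
from h import *
st()
c=bot.camera('scene'); cv2.imwrite('pics/s20.png',cv2.resize(c['img'][80:260,150:350,::-1],None,fx=3.3,fy=3.3,interpolation=cv2.INTER_CUBIC))
shot('wrist','w20.png')
E
```

```text
clock: 20.75
eef_pos: [0.6085, -0.2246, 0.1104]
tool_rot: [0.634, 0.747, -0.152, -0.13]
ft_force: [0.6, -1.2, -1.5]
grip_width: 0.0387
t 20.75 p [ 0.6085 -0.2246  0.1104] y,z axes [[0.908, 0.151, -0.392], [-0.387, -0.063, -0.92]] F [ 0.6 -1.2 -1.5] w 0.0387 q [-0.28  0.94  0.75  1.75 -0.17  1.16]
```

View pics/s20.png

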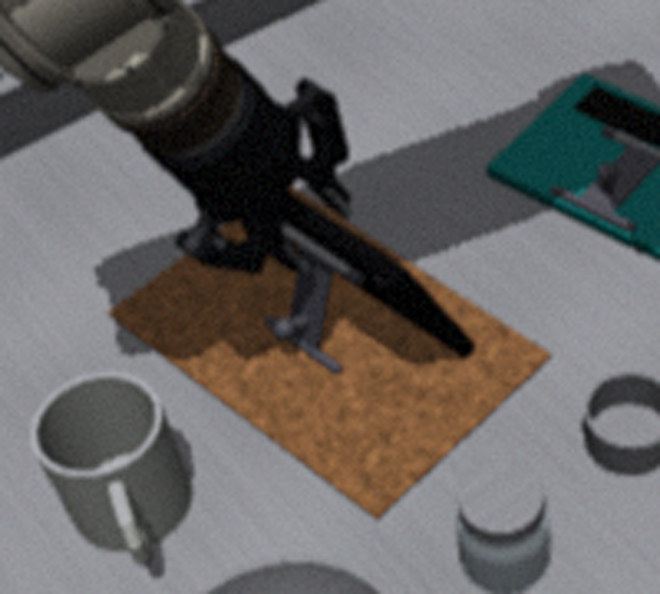

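View pics/w20.png

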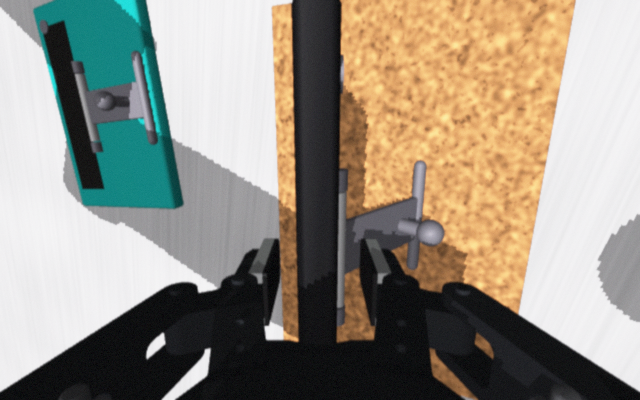

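```bash
python3 -m handwheel '[{"dx":0,"dy":0,"dz":-0.3,"ax":0,"ay":0,"az":0},{"dx":0,"dy":0,"dz":-0.5,"ax":0,"ay":0,"az":0},{"dx":0,"dy":0,"dz":-0.5,"ax":0,"ay":0,"az":0},{"dx":0,"dy":0,"dz":-0.5,"ax":0,"ay":0,"az":0},{"dx":0,"dy":0,"dz":-0.6,"ax":0,"ay":0,"az":0},{"dx":0,"dy":0,"dz":-0.6,"ax":0,"ay":0,"az":0},{"dx":0,"dy":0,"dz":0,"ax":0,"ay":0,"az":0}]'; python3 - <<'E'
from h import *
st()
shot('wrist','w21.png')
E
```

```text
clock: 21.55
eef_pos: [0.639, -0.2197, 0.1819]
tool_rot: [0.634, 0.748, -0.151, -0.128]
ft_force: [0.2, 0.4, -0.3]
grip_width: 0.0382
t 21.55 p [ 0.639  -0.2197  0.1819] y,z axes [[0.909, 0.151, -0.388], [-0.382, -0.064, -0.922]] F [ 0.2  0.4 -0.3] w 0.0382 q [-0.26  1.02  1.11  2.02 -0.16  1.17]
```

View pics/w21.png

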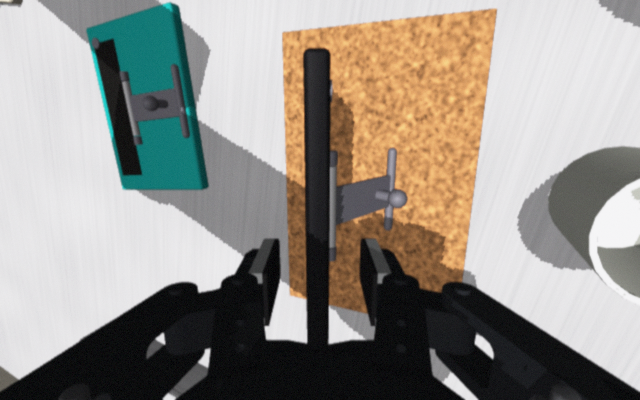

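```bash
python3 -m handwheel '[{"dx":0,"dy":-0.35,"dz":-0.6,"ax":0,"ay":0,"az":0},{"dx":0,"dy":-0.4,"dz":-0.6,"ax":0,"ay":0,"az":0},{"dx":0,"dy":-0.6,"dz":-0.5,"ax":-0.3,"ay":0,"az":0},{"dx":0,"dy":-0.7,"dz":-0.5,"ax":-0.4,"ay":0,"az":0},{"dx":0,"dy":-0.8,"dz":-0.4,"ax":-0.4,"ay":0,"az":0},{"dx":0,"dy":-0.8,"dz":-0.3,"ax":-0.4,"ay":0,"az":0},{"dx":0,"dy":-0.8,"dz":-0.3,"ax":-0.4,"ay":0,"az":0},{"dx":0,"dy":-0.8,"dz":-0.3,"ax":0,"ay":0,"az":0},{"dx":0,"dy":-0.8,"dz":0,"ax":0,"ay":0,"az":0},{"dx":0,"dy":-0.8,"dz":0,"ax":0,"ay":0,"az":0},{"dx":0,"dy":0,"dz":0,"ax":0,"ay":0,"az":0}]'; python3 - <<'E'
from h import *
st()
c=shot('scene','s22.png'); shot('top','t22.png'); shot('wrist','w22.png')
cv2.imwrite('pics/s22c.png',cv2.resize(c['img'][80:260,150:350,::-1],None,fx=3.3,fy=3.3,interpolation=cv2.INTER_CUBIC))
E
```

```text
clock: 22.7
eef_pos: [0.4995, -0.2427, 0.3033]
tool_rot: [0.646, 0.761, -0.045, -0.039]
ft_force: [0.1, 1.1, 0.1]
grip_width: 0.0387
t 22.7 p [ 0.4995 -0.2427  0.3033] y,z axes [[0.98, 0.161, -0.118], [-0.116, -0.018, -0.993]] F [0.1 1.1 0.1] w 0.0387 q [-0.42  0.42  0.39  1.64 -0.06  0.99]
```

View pics/s22c.png

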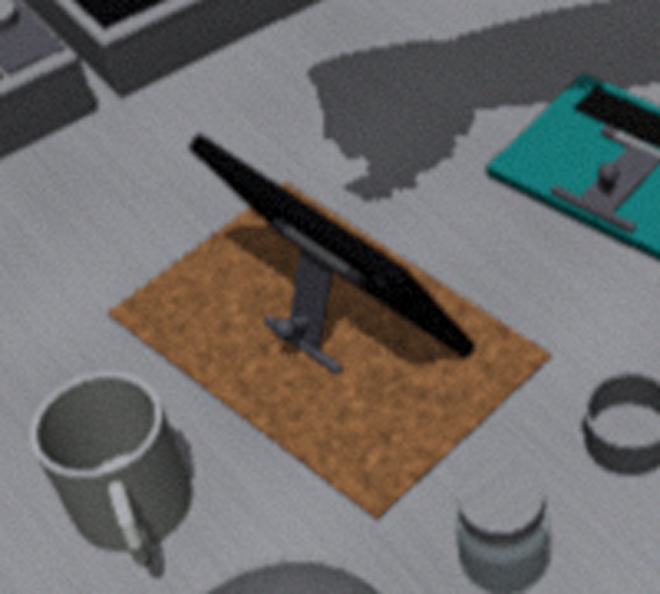

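View pics/t22.png

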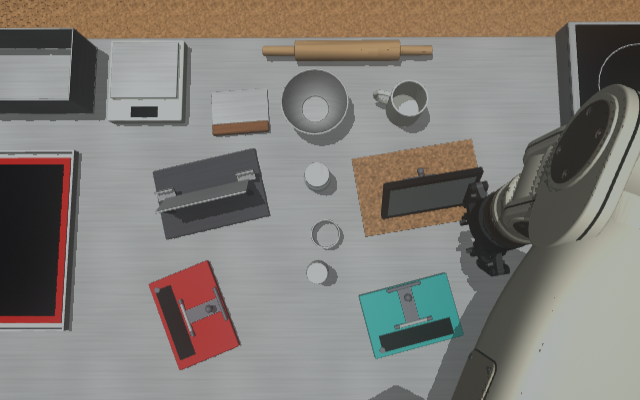

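```bash
python3 - <<'E'
from h import *
s=bot.camera('scene'); t=bot.camera('top')
S=lambda *p:np.array(p)/3.3+[150,80]
k=R.from_euler('y',-.8); h=np.array([.01,0,.085])
ft=lambda y:tuple(k.apply([0,y,-.079])+h); kn=tuple(k.apply([.021,0,-.058])+h)
ts=[(ft(-.039),S(268,322)),(ft(.039),S(339,368)),(kn,S(292,329)),((.007,.1,0),S(466,354)),((0,-.1,.14),S(195,142)),((0,.1,.14),S(400,268))]
tt=[((-.007,.1,.0),(385,218)),((0,.1,.14),(382,186))]
def f(p):
    r=tabR(p[3],p[4]);e=[]
    for c,L in((s,ts),(t,tt)):
        e.append((proj(c,r.apply([l[0] for l in L])+p[:3])-np.array([l[1] for l in L])).ravel())
    return np.concatenate(e)
q=least_squares(f,[.565,-.232,.007,.166,-.4],loss='soft_l1'); print(q.x.round(3),f(q.x).round(1).tolist())
P=R.from_euler('z',.166).inv(); r=tabR(q.x[3],q.x[4])
print('edge in pad',P.apply(q.x[:3]-[.614,-.224,0]).round(3),'foot',P.apply(q.x[:3]+r.apply(ft(0))-[.614,-.224,0]).round(3))
x=np.array([.563,-.232,.0067,.166,-.4]); print('nominal resid',f(x).round(1).tolist())
a=cv2.resize(t['img'][130:250,340:500,::-1],None,fx=5,fy=5,interpolation=cv2.INTER_CUBIC);cv2.imwrite('pics/t23.png',a)
E
```

```text
[ 0.563 -0.236  0.007  0.187 -0.41 ] [-1.0, -1.3, 0.7, 0.4, -2.2, -0.2, 0.5, 0.8, -2.2, -0.7, 1.1, 2.0, -2.5, 2.2, 1.8, -0.0]
edge in pad [-0.052 -0.003  0.007] foot [ 0.021 -0.002  0.008]
nominal resid [-0.3, -1.0, 0.9, 1.3, -1.7, 0.3, 0.9, 2.4, -0.5, -0.8, 1.5, 3.1, -4.5, 1.3, 0.3, -0.6]
```

View pics/t23.png

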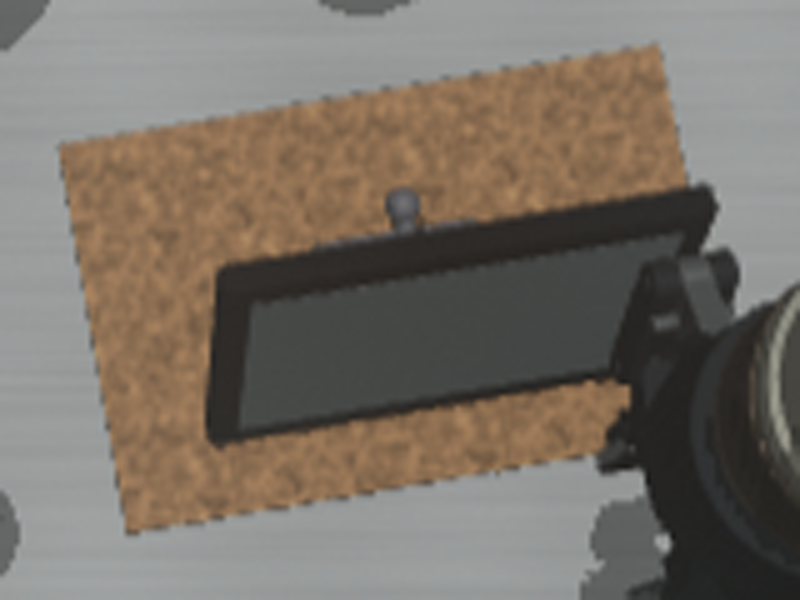

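View pics/w22.png

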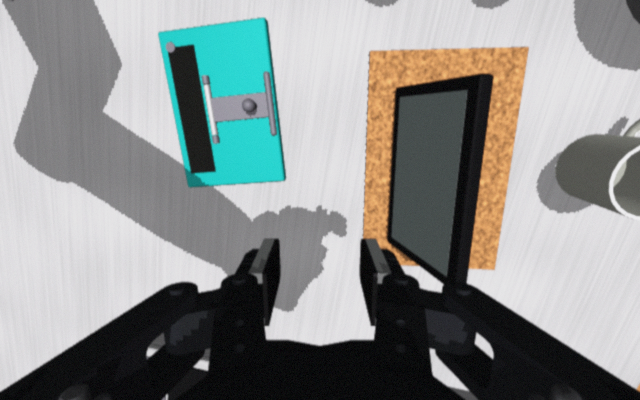

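```bash
python3 - <<'E'
from h import *
print(bot.job_done()); st()
E
```

```text
the job is handed in; nothing more can be done
None
the job is handed in; nothing more can be done
```

The tablet is standing on the cork pad with its kickstand fully open and the screen facing the robot's side. I handed the job in at about 23 s of the 54 s allowed. No verdict is reported, so the checks below come from my own images and readings.

**What I did:** I chose the black tablet in the rack, not the red or turquoise look-alikes. I gripped the knob and pulled the kickstand along its arc to the stop. Then I took the tablet by its top edge, drew it out along its own z, carried it over the small items, and lowered it in 1–2 mm steps until it touched. I released it and backed the arm off.

**What the checks showed:**
- **Kickstand:** open about 0.82 rad by image fit (stop is 0.8) while the tablet was still in the rack. The pull force rose to about 6 N, which fits reaching the stop.
- **Placement:** lower edge at about (-52, -3) mm and foot at about (+21, -2) mm from the pad centre. Lean is about 0.41 rad and the tablet is about 0.02 rad off square.
- **Set-down and release:** about 10 N at contact. After letting go, the wrist force was back to near zero and the arm was clear of everything.
- **Bystanders:** by eye, they are where they were in the final top view.

**What disagreed:**
- An early free fit of the tablet's pose in the rack gave a lean of about 0.50 rad against the stated 0.454. It did not affect the grasp.
- The gripper opening read about 12 mm on the 16 mm knob, though the hold was firm.

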